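# Seat a sprung battery cell in the hand mixer's charging dock

### The job

Take the blue battery cell from the white rack and fit it in the charging dock: flat end first, held slantwise, under the hood and against the copper spring plate; push the plate back, tip the nub end down behind the red lip, and let go so that the spring holds the cell level and fully home. Be gentle: the dock's contacts bend if the cell is forced with more than about 25 N. Leave the grey cells and everything else on the bench where they are.

Things in the scene. Friction and masses are not known exactly. Their poses are not given: they have to be found in the camera images.
- cell_center (a point): Mid-length point on the axis of the blue cell (yellow band near the nub): 32 mm diameter, 96 mm long in all, about 160 g (varies 30 %), lying level, axis 32 mm above the bench. Its y axis runs along the cell to the nub; roll about y is arbitrary. The last 4 mm at +y are a steel nub of 12 mm diameter; the body's shoulder is at +44 mm.
- cell_nub (a point): The tip of the blue cell's nub, on the axis, 48 mm from the centre along +y; same axes as cell_center.
- cell_flat (a point): The middle of the blue cell's flat end, 48 mm from the centre along -y; same axes as cell_center.
- rack: Fixed white rack, 210 x 110 mm (x, y), base 6 mm thick; origin at the centre of its underside, z up. Three places at x = -65, 0, +65 mm, each with two V rests at y = -32 and +32 mm (8 mm wide), open between so fingers can straddle the cell. Cells lie along y, nub to +y, axes 32 mm up; the blue one can be in any place.
- dock: Fixed charging dock: black base 100 x 180 x 16 mm (x, y, z), origin at the centre of its underside, z up. A grey carriage on it holds the whole bay, along y. WHERE IT IS CLAMPED IS NOT MEASURED: the bay (rests, lip, plate, hood together) stands up to 5 mm either way in y from the nominal points below. It stays put; feel for the plate. Keep cell-to-dock force under 25 N.
- bay_seat (a point): Nominal centre of the seated cell, on the dock, 40 mm above the bench over its origin, same axes as the dock: the cell lies along y, nub to +y. Two V rests (8 mm wide) at y = -28 and +28 mm from here; between them the sides are open for fingers, down to the carriage floor 20 mm above the bench (20 mm below this point).
- terminal (a point): Nominal place where the seated nub tip touches, 48 mm along +y from bay_seat, 40 mm above the bench. The terminal block is 40 mm wide and rises to 54 mm above the bench; a red lip at its top (48 to 54 mm above the bench) overhangs 2.5 mm towards the bay and traps the nub beneath it.
- spring_plate (a point): Nominal spot on the free copper plate's face where the flat end will sit, 42 mm along -y from bay_seat, 40 mm above the bench; plate 34 mm wide, 23 to 65 mm above the bench. Pushed in -y it gives 14 mm to a hard stop: 2 N free plus 0.4 N per mm (7.6 N at the stop, 4.4 N with the cell seated, 6 mm back). It must be 11 mm back or more (6.4 N) for the nub to pass the lip while the cell is tipped down about this end.
- hood_edge (a point): Nominal middle of the hood's front edge on its underside, 40 mm along -y from bay_seat, 68 mm above the bench. The hood (top 72 mm above the bench) covers 27 mm from here in -y, so the cell can enter only slantwise, along its own axis, flat end low, tilted 25 to 30 degrees (its underside clears the lip). Below it cheeks leave 38 mm of width; their flared mouths reach 9 mm in front of the edge.
- grey_cell_a_center (a point): Centre of a grey battery cell of the same size in the rack; not to be disturbed.
- grey_cell_b_center (a point): Centre of the other grey battery cell of the same size in the rack; not to be disturbed.
- amber_a: Brown glass bottle, 72 mm diameter, 170 mm tall, origin at the centre of its underside; bystander.
- amber_b: Another such brown bottle; bystander.
- jar: White jar, 68 mm diameter, 60 mm tall, origin at the centre of its underside; bystander.
- beaker: Glass beaker, 70 mm diameter, 90 mm tall, origin at the centre of its underside; bystander.
- spatula: Metal spatula with a wooden handle, 200 mm long, lying flat beside the dock; bystander.
Mind the look-alikes: they are no part of the job. Leave any turquoise look-alike of the part that bears cell_center alone.

How it is judged:
By the outcome, as a careful person would: the job done as asked, in the order asked, and still so for the second after the job is handed in, with the robot touching nothing.
It also fails if it takes over 69 s, if anything falls off the work surface, if the arm or the gripper's body presses on something with over 40 N, if the wrist force passes 120 N, or if a joint passes its speed limit or range.

### The arm

A 7-joint arm with a two-finger parallel gripper is mounted at the origin on the work surface. World frame = base frame: x ahead of the robot, y to its left, z up, the work surface at z = 0. Lengths are in m, angles in rad, forces in N, time in s.
With the tool pointing down it reaches from about 0.425 to 1.025 m from the base axis. Payload 3.6 kg.
Tool frame: the origin (TCP) lies on the centre line of the jaws, within the pads' length; the fingertips stand 19 mm ahead of it and the grasp point (between the pads) is the TCP; z points along the fingers, y is the direction in which the jaws open and shut (so a half turn about z gives the same grasp; the last joint's range is limited). The gripper opens to 85 mm and grips with 20 to 120 N. Pads are 22 mm wide; open, the fingers measure 114 mm over their backs; the gripper's body (76 mm by 85 mm) begins 54 mm behind the grasp point. The pads swing forward as they close: fully open they stand 13 mm farther back than shut.
Start: joints at [1.109, 0.591, 0.048, 1.609, -0.033, 0.943, -0.034], TCP at [0.261, -0.676, 0.227] pointing down, gripper open.
Joint ranges: [-2.69, 2.69], [-0.47, 2.24], [-1.27, 1.36], [0.19, 2.51], [-1.53, 4.68], [0.08, 2.07], [-3.09, 3.09]. Speed limits (rad/s): [2.57, 2.57, 3.14, 3.14, 3.14, 3.14, 3.14].

### API

Orientations are given as [roll, pitch, yaw] about the fixed x, y, z axes, in that order (R = Rz(yaw) Ry(pitch) Rx(roll)).
In Python, from cell import robot, viewer, ticket gives the robot as it stands.
- The arm moves only by the shell command python3 -m handwheel 'ROWS' [FORCE]. ROWS is JSON, a list of rows, each a list of 3 entries, a list of its own where there are three numbers: the turn, a rotation vector about the tool's x, y, z in degrees, then the shift along the tool's x, y, z in m, then the gripper's target within -1 to 1 (shut at 1, half-way at 0, fully open at -1). A call has 1 to 8 rows; each row shifts and turns the commanded pose from where the row before left it, along the tool's axes as they then stand; what a row does not reach is not made up. A row lasts 1/12 s, in which the tool goes at most 41.7 mm and 7.16 degrees, less where a joint would pass 70% of its speed; a pose out of reach is approached as far as the arm can. A call with a gripper value outside its range is refused whole. The fingers move at their own pace and stop on an object; FORCE is the grip in N (left out, the last holds). Time passes only in rows, so rows that do not move let the fingers close. It gives the time, the measured TCP pose, the force and the opening at its end, in the units of the state.
- robot.get_state(): the state, without advancing time (a new reading comes with each control period).
- viewer.snapshot(name): name is "scene" or "top" or "wrist"; returns a dict with "pixels" (400x640x3 uint8, red, green, blue), "fx", "fy", "cx", "cy" (pixels), "view" (4x4, takes a point from world to camera coordinates); the wrist camera has in their place "mount" (4x4, takes a point from camera to tool coordinates, whose origin is the TCP and whose axes are the flange's). Camera axes: x right, y up, looking along -z (the intrinsics and any distortion apply to the point x, -y, -z); pixel columns grow to the right and rows downward; lengths in m; the calibration is good to about 2 mm. A picture is of the moment at which its call begins: read the wrist's pose just before it. There is no depth.
- ticket.job_done(): hands the job in, once; it reports no verdict.
The state is a dict: "time": time; "q": joint angles; "qvel": joint speeds; "effort": joint torques, N m; "tcp_pos": TCP position; "tcp_rot": TCP orientation; "force": force on the tool from outside, world axes, zero at the start; "wrist_torque": the same for the moment, N m; "grip_width": finger opening in m.
Only numpy, scipy, OpenCV 4.12 (cv2) and the standard library are available. Lean on these libraries where they do the work, as an engineer would, in place of code of your own. Each camera call takes 0.05 s, during which the arm holds its last target.

## Working session

There is one attempt and no reset: what is moved stays moved. The work goes in short steps, Python scripts to look and compute and a shell command to move; the robot and the scene stay as the last step left them, time stands still between calls to the robot, and variables do not carry over. Pictures are saved under pics/ and viewed, and the job is handed in when it is done.

```bash
ls; mkdir -p pics
cat > h.py <<'E'
import numpy as np, cv2
from cell import robot, viewer, ticket
def snap(n,f):
    s=robot.get_state(); d=viewer.snapshot(n); cv2.imwrite('pics/'+f,cv2.cvtColor(d['pixels'],cv2.COLOR_RGB2BGR)); 
    import pickle; pickle.dump((s,d),open('pics/'+f+'.pkl','wb')); return s,d
E
python3 - <<'E'
from h import *
for n in ['scene','top','wrist']:
    s,d=snap(n,n+'0.png'); print(n,{k:v for k,v in d.items() if k!='pixels'})
print(s)
E
```

```text
pics
scene {'fx': 466.8587547521835, 'fy': 466.8587547521835, 'cx': 320.4237198122373, 'cy': 204.39248987152152, 'view': array([[ 0.3121214 ,  0.95003158, -0.00449844, -0.20568926],
       [-0.64704404,  0.21604079,  0.73120475,  0.31043812],
       [ 0.69563945, -0.22531396,  0.68214322, -1.64747418],
       [ 0.        ,  0.        ,  0.        ,  1.        ]])}
top {'fx': 462.3398976956684, 'fy': 462.3398976956684, 'cx': 324.5680750507736, 'cy': 192.08478723216058, 'view': array([[-0.01882309, -0.99967046, -0.0174547 ,  0.03211625],
       [ 0.9835947 , -0.02164737,  0.17908894, -0.58407925],
       [-0.17940777, -0.01379734,  0.98367804, -1.396725  ],
       [ 0.        ,  0.        ,  0.        ,  1.        ]])}
wrist {'fx': 296.195422418733, 'fy': 296.195422418733, 'cx': 325.91386144383114, 'cy': 196.90565591597024, 'mount': array([[ 8.57663025e-04,  9.45881132e-01,  3.24512169e-01,
         8.34379490e-02],
       [ 9.99999604e-01, -7.34557006e-04, -5.01858141e-04,
         4.32538840e-04],
       [-2.36325459e-04,  3.24512471e-01, -9.45881388e-01,
        -1.46499270e-01],
       [ 0.00000000e+00,  0.00000000e+00,  0.00000000e+00,
         1.00000000e+00]])}
{'time': 0.1, 'q': array([ 1.1084711 ,  0.59204315,  0.0483189 ,  1.60969822, -0.03327275,
        0.94272543, -0.03370277]), 'qvel': array([ 0.0014313 , -0.00219513, -0.00030785, -0.00263472,  0.00052625,
       -0.00116621,  0.00078074]), 'effort': array([ 4.18898708e-03, -5.50000763e+01,  1.55305132e+00, -1.98827380e+01,
        9.73951304e-03,  3.83098988e-03,  1.27423209e-05]), 'tcp_pos': array([ 0.26109425, -0.6755338 ,  0.22564272]), 'tcp_rot': array([-3.13952804e+00,  1.46328803e-04,  3.68906698e-01]), 'force': array([ 0.74240142,  0.07044238, -0.86392859]), 'wrist_torque': array([-0.00456371, -0.06165463,  0.0017827 ]), 'grip_width': 0.08527586483340373}
```

View pics/scene0.png

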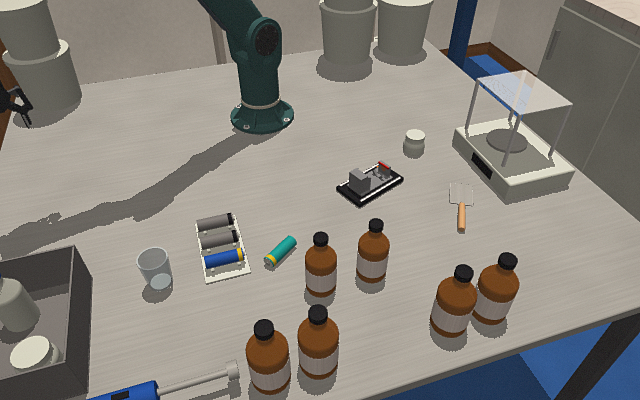

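View pics/top0.png

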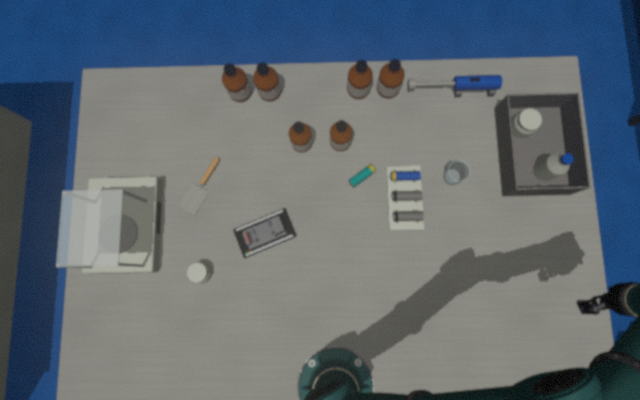

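View pics/wrist0.png

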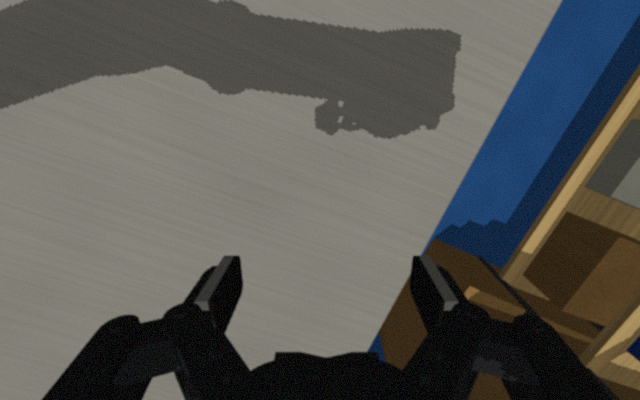

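Run:
```python
import cv2,numpy as np
a=cv2.imread('pics/scene0.png');b=cv2.imread('pics/top0.png')
p=[cv2.resize(a[200:290,180:300],(480,360),interpolation=cv2.INTER_CUBIC),cv2.resize(a[145:215,325:418],(478,360),interpolation=cv2.INTER_CUBIC)]
cv2.imwrite('pics/c1.png',cv2.resize(np.hstack(p),(800,300)))
p=[cv2.resize(b[150:240,340:460],(480,360),interpolation=cv2.INTER_CUBIC),cv2.resize(b[195:270,218:318],(480,360),interpolation=cv2.INTER_CUBIC)]
cv2.imwrite('pics/c2.png',cv2.resize(np.hstack(p),(800,300)))
```

```text
(no output)
```

View pics/c1.png

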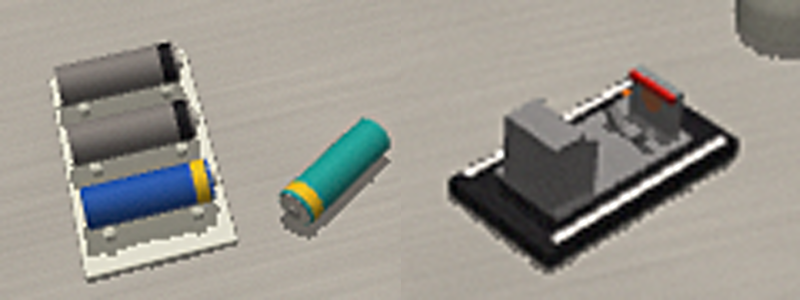

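View pics/c2.png

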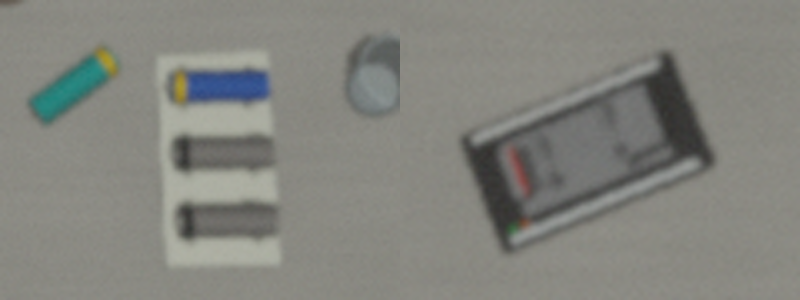

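```bash
cat >> h.py <<'E'
from scipy.spatial.transform import Rotation as Rn
import pickle
def load(f): return pickle.load(open('pics/'+f+'.pkl','rb'))
def ray(s,d,u,v):
    c=np.array([(u-d['cx'])/d['fx'],-(v-d['cy'])/d['fy'],-1.])
    if 'view' in d:
        V=d['view']; R=V[:3,:3].T; o=-R@V[:3,3]
    else:
        T=np.eye(4);T[:3,:3]=Rn.from_euler('xyz',s['tcp_rot']).as_matrix();T[:3,3]=s['tcp_pos'];T=T@d['mount'];R=T[:3,:3];o=T[:3,3]
    r=R@c; return o,r/np.linalg.norm(r)
def onz(s,d,u,v,z):
    o,r=ray(s,d,u,v); return o+r*(z-o[2])/r[2]
def proj(s,d,p):
    p=np.append(p,1)
    if 'view' in d: c=d['view']@p
    else:
        T=np.eye(4);T[:3,:3]=Rn.from_euler('xyz',s['tcp_rot']).as_matrix();T[:3,3]=s['tcp_pos'];T=T@d['mount'];c=np.linalg.inv(T)@p
    return np.array([d['cx']+d['fx']*c[0]/-c[2], d['cy']-d['fy']*c[1]/-c[2]])
def tri(L):
    A=np.zeros((3,3));b=np.zeros(3)
    for o,r in L:
        P=np.eye(3)-np.outer(r,r);A+=P;b+=P@o
    x=np.linalg.solve(A,b); return x,[np.linalg.norm((np.eye(3)-np.outer(r,r))@(x-o)) for o,r in L]
E
python3 - <<'E'
from h import *
S=load('scene0.png');T=load('top0.png')
def bl(d,box,lo,hi):
    h=cv2.cvtColor(d['pixels'],cv2.COLOR_RGB2HSV); m=cv2.inRange(h,lo,hi); k=np.zeros_like(m);x0,x1,y0,y1=box;k[y0:y1,x0:x1]=m[y0:y1,x0:x1]
    ys,xs=np.nonzero(k); return xs.mean(),ys.mean(),len(xs),cv2.minAreaRect(np.c_[xs,ys].astype(np.float32))
bs=bl(S[1],(190,260,235,280),(105,100,40),(125,255,255)); bt=bl(T[1],(380,430,160,190),(105,100,30),(125,255,255))
ys=bl(S[1],(190,260,235,280),(20,120,60),(35,255,255)); yt=bl(T[1],(380,430,160,190),(20,90,30),(35,255,255))
rs=bl(S[1],(370,400,155,180),(170,120,40),(180,255,255)); rt=bl(T[1],(230,270,225,250),(165,60,30),(180,255,255))
print(bs,bt,ys,yt,rs,rt)
for a,b in((bs,bt),(ys,yt),(rs,rt)): print(tri([ray(*S,a[0],a[1]),ray(*T,b[0],b[1])]))
# dock base corners from crop: scale 3.33? crop2 right: x=218+(X-400)*100/400, y=195+Y*75/300
for X,Y in((463,138),(668,52),(715,160),(508,250)): print(onz(*T,218+(X-400)*.25,195+Y*.25,.016))
E
```

```text
(np.float64(221.41647597254004), np.float64(258.0983981693364), 437, ((223.85296630859375, 257.41180419921875), (12.854387283325195, 39.290767669677734), 75.96376037597656)) (np.float64(407.6842105263158), np.float64(175.2748538011696), 171, ((408.0, 175.5), (7.0, 22.0), 90.0)) (np.float64(239.62745098039215), np.float64(254.05882352941177), 51, ((239.6923065185547, 253.96153259277344), (12.74754810333252, 3.7262070178985596), 78.69007110595703)) (np.float64(393.60714285714283), np.float64(176.17857142857142), 28, ((393.5, 176.0), (8.0, 3.0), 90.0)) (np.float64(385.0), np.float64(166.75), 4, ((383.2641906738281, 165.92454528808594), (10.295629501342773, 0.9712857604026794), 29.05460548400879)) (np.float64(nan), np.float64(nan), 0, ((0.0, 0.0), (0.0, 0.0), 0.0))
(array([ 0.63679855, -0.24475968,  0.03405312]), [np.float64(0.0007797419378749676), np.float64(0.0007797419378749534)])
(array([ 0.63548292, -0.20034997,  0.03122088]), [np.float64(0.0006966569045000459), np.float64(0.0006966569045000137)])
(array([nan, nan, nan]), [np.float64(nan), np.float64(nan)])
[0.47675908 0.31188161 0.016     ]
[0.54236531 0.14836747 0.016     ]
[0.45518441 0.11140293 0.016     ]
[0.38775496 0.27491974 0.016     ]<stdin>:5: RuntimeWarning: Mean of empty slice.
  ret = ret.dtype.type(ret / rcount)
```

Candidates for the blue cell: the blue cell with a yellow band at scene (224,258) / top (406,175). The turquoise look-alike is at scene (281,250) / top (362,175), and the two grey cells are at scene (215,222) and (220,239). The blue tool body and the blue bottle cap are the wrong shape. The crop confirms the blue cell sits in the rack's outermost place, with its yellow end toward +y. The dock's red lip is at top (247,238), and the hood is at the opposite end.

```bash
python3 -m handwheel '[[[0,0,-7],[0,0,0],-0.2],[[0,0,-7],[0,0,0],-0.2],[[0,0,-7],[0,0,0],-0.2],[[0,0,-7],[0,0,0],-0.2],[[0,0,-7],[0,0,0],-0.2],[[0,0,-7],[0,0,0],-0.2],[[0,0,-7],[0,0,0],-0.2],[[0,0,-7],[0,0,0],-0.2]]'
python3 -m handwheel '[[[0,0,-6.5],[0,0,0],-0.2],[[0,0,-6.4],[0,0,0],-0.2],[[0,0,0],[0.0315,0.0255,0],-0.2],[[0,0,0],[0.0315,0.0255,0],-0.2],[[0,0,0],[0.0315,0.0255,0],-0.2],[[0,0,0],[0.0315,0.0255,0],-0.2],[[0,0,0],[0.0315,0.0255,0],-0.2],[[0,0,0],[0.0315,0.0255,0],-0.2]]'
```

```text
time: 0.82
tcp_pos: [0.2611, -0.676, 0.2262]
tcp_rot: [-3.141, -0.001, 1.352]
force: [0.2, 0.4, -0.0]
grip_width: 0.0512
time: 1.48
tcp_pos: [0.4149, -0.4855, 0.2265]
tcp_rot: [-3.141, -0.0, 1.571]
force: [1.2, -0.6, -0.3]
grip_width: 0.0511
```

```bash
python3 -m handwheel '[[[0,0,0],[0.032,0.0255,0],-0.2],[[0,0,0],[0.032,0.0255,0],-0.2],[[0,0,0],[0.032,0.0255,0],-0.2],[[0,0,0],[0.032,0.0255,0],-0.2],[[0,0,0],[0.032,0.0255,0],-0.2],[[0,0,0],[0.032,0.0255,0],-0.2],[[0,0,0],[0.032,0.0255,0],-0.2],[[0,0,0],[0.032,0.0255,0],-0.2]]'
python3 -m handwheel '[[[0,0,0],[0,0,0],-0.2],[[0,0,0],[0,0,0],-0.2]]'
python3 -c "
from h import *
s,d=snap('wrist','w1.png');print(s['tcp_pos'],s['tcp_rot'],s['q'])"
```

```text
time: 2.15
tcp_pos: [0.6188, -0.2294, 0.2264]
tcp_rot: [-3.141, 0.0, 1.571]
force: [0.1, -2.1, 0.2]
grip_width: 0.0513
time: 2.32
tcp_pos: [0.6202, -0.2265, 0.2266]
tcp_rot: [3.141, -0.002, 1.579]
force: [-0.1, -0.8, -0.4]
grip_width: 0.0513
[ 0.62016638 -0.22646081  0.22656587] [ 3.14073212e+00 -2.02168995e-03  1.57867225e+00] [ 0.50349531  0.52590415 -0.32109997  1.75255119  0.20165122  0.89524573
  0.10418188]
```

View pics/w1.png

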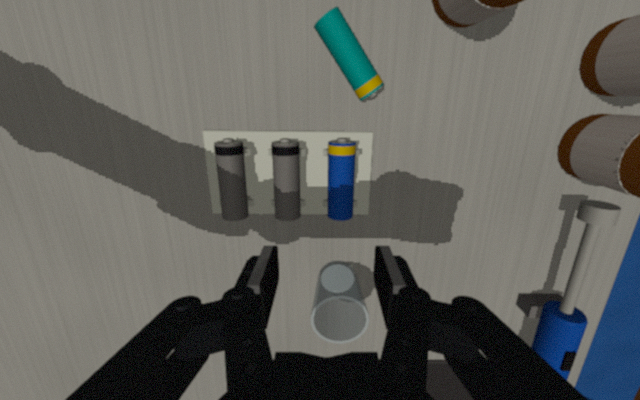

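The wrist image shows the blue cell at (341,180), nub up at (343,140). The grey cells are at (231,180) and (286,180), the turquoise one is at (350,55), and the beaker is at (340,300).

```bash
cat >> h.py <<'E'
def mask(d,box,lo,hi):
    h=cv2.cvtColor(d['pixels'],cv2.COLOR_RGB2HSV); m=cv2.inRange(h,lo,hi); k=np.zeros_like(m);x0,x1,y0,y1=box;k[y0:y1,x0:x1]=m[y0:y1,x0:x1]
    return k
E
python3 - <<'E'
from h import *
S=load('scene0.png');T=load('top0.png');W=load('w1.png')
box=(315,370,120,230)
b=mask(W[1],box,(105,100,30),(125,255,255)); y=mask(W[1],box,(18,100,40),(38,255,255))
m=b|y
by,bx=np.nonzero(b); yy,yx=np.nonzero(y); my,mx=np.nonzero(m)
print('blue',bx.mean(),by.mean(),bx.min(),bx.max(),by.min(),by.max(),'yel',yx.mean(),yy.mean(),yx.min(),yx.max(),yy.min(),yy.max())
# axis midline rows
rows=[];
for r in range(my.min()+2,my.max()-4): 
    c=mx[my==r]; rows.append((r,c.min()-.5,c.max()+.5))
rows=np.array(rows); mid=(rows[:,1]+rows[:,2])/2; p=np.polyfit(rows[:,0],mid,1); print(p, rows[::12])
for r in (150,200):
    print(onz(*W,np.polyval(p,r),r,.032), onz(*W,rows[int(r-rows[0,0]),2],r,.032)-onz(*W,rows[int(r-rows[0,0]),1],r,.032))
# triangulate yellow/blue boundary center: w1 vs scene/top
print(tri([ray(*W,bx.mean(),by.mean()),ray(*T,407.7,175.3),ray(*S,221.4,258.1)]),tri([ray(*W,yx.mean(),yy.mean()),ray(*T,393.6,176.2),ray(*S,239.6,254.06)]))
# shoulder top edge & bottom edge
print('nubside top edge',onz(*W,342.5,my.min()-.5,.048),'flat end bottom',onz(*W,341,my.max()+.5,.032), onz(*W,341,my.max()+.5,.016))
# rack corners
for u,v in((204,131),(373,133),(371,214),(210,213)): print(onz(*W,u,v,.006))
E
```

```text
blue 340.4957160342717 185.55752753977967 328 354 143 220 yel 341.36324786324786 150.008547008547 328 355 145 154
[-2.97786720e-02  3.45986922e+02] [[145.  328.5 349.5]
 [157.  328.5 354.5]
 [169.  328.5 353.5]
 [181.  328.5 353.5]
 [193.  327.5 352.5]
 [205.  327.5 352.5]]
[ 0.63817718 -0.20256417  0.032     ] [0.03233764 0.00027712 0.        ]
[ 0.6379343  -0.26379772  0.032     ] [0.03054107 0.00025658 0.        ]
(array([ 0.63724433, -0.24475635,  0.03433419]), [np.float64(0.0006784041634746174), np.float64(0.0010389102136224633), np.float64(0.0007225681347722719)]) (array([ 0.63658332, -0.20105455,  0.03232474]), [np.float64(0.001996809786849745), np.float64(0.0014816006072557797), np.float64(0.0012659899801503154)])
nubside top edge [ 0.63815144 -0.1915822   0.048     ] flat end bottom [ 0.63980254 -0.29098191  0.032     ] [ 0.64076306 -0.29789366  0.016     ]
[ 0.4716394  -0.18531657  0.006     ]
[ 0.67749597 -0.18593721  0.006     ]
[ 0.6812207  -0.29244656  0.006     ]
[ 0.46631051 -0.2928032   0.006     ]
```

```bash
python3 -m handwheel '[[[0,0,0],[-0.009,0.018,0],-0.2],[[0,0,0],[0,0,0.035],-0.2],[[0,0,0],[0,0,0.035],-0.2],[[0,0,0],[0,0,0.03],-0.2],[[0,0,0],[0,0,0],-0.2],[[0,0,0],[0,0,0],-0.2]]' 80
python3 -c "
from h import *
s,d=snap('wrist','w2.png');print(s['tcp_pos'],s['tcp_rot'])"
```

```text
time: 2.87
tcp_pos: [0.6334, -0.242, 0.125]
tcp_rot: [-3.137, -0.0, 1.568]
force: [-0.1, 0.1, 0.7]
grip_width: 0.0509
[ 0.63342345 -0.24198432  0.12499257] [-3.13652774e+00 -1.82702190e-04  1.56848000e+00]
```

View pics/w2.png

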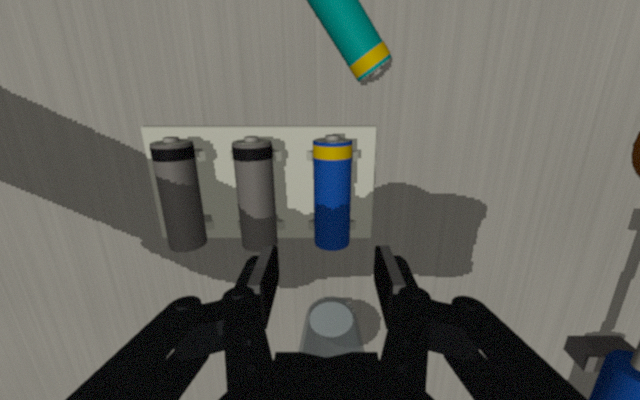

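```bash
python3 - <<'E'
from h import *
W=load('w2.png');V=load('w1.png')
box=(300,365,120,260)
b=mask(W[1],box,(105,100,30),(125,255,255)); y=mask(W[1],box,(18,100,40),(38,255,255)); m=b|y
my,mx=np.nonzero(m);yy,yx=np.nonzero(y)
rows=[]
for r in range(my.min()+4,my.max()-5):
    c=mx[my==r]; rows.append((r,c.min()-.5,c.max()+.5))
rows=np.array(rows);mid=(rows[:,1]+rows[:,2])/2;p=np.polyfit(rows[:,0],mid,1)
for r in(150,200,235): print(r,np.polyval(p,r),onz(*W,np.polyval(p,r),r,.032))
print(yx.mean(),yy.mean(),my.min(),my.max(), onz(*W,332,my.min()-.5,.048),onz(*W,332,my.max()+.5,.048))
# boundary yellow/blue row & flat edge in both: tri
print(tri([ray(*W,yx.mean(),yy.mean()),ray(*V,341.4,150.0)]),tri([ray(*W,332,my.max()+.5),ray(*V,340.5,220.5)]),tri([ray(*W,332,my.min()-.5),ray(*V,341.5,142.5)]))
for i in range(3): print(robot.get_state()['tcp_pos'])
E
python3 -m handwheel '[[[0,0,0],[0,0,0],-0.2],[[0,0,0],[0,0,0],-0.2]]'
```

```text
150 332.1126402640262 [ 0.63806785 -0.20079641  0.032     ]
200 331.8568646864685 [ 0.6380778  -0.24380755  0.032     ]
235 331.67782178217806 [ 0.63808549 -0.27701668  0.032     ]
331.9918864097363 152.3975659229209 141 250 [ 0.63769358 -0.19085968  0.048     ] [ 0.63817721 -0.28370092  0.048     ]
(array([ 0.63792041, -0.20220568,  0.03453878]), [np.float64(8.069545432453482e-05), np.float64(8.06954543246207e-05)]) (array([ 0.63830197, -0.28508017,  0.04559545]), [np.float64(8.84458838695744e-05), np.float64(8.84458838694308e-05)]) (array([ 0.63786529, -0.19326867,  0.03395599]), [np.float64(0.00039440887922523695), np.float64(0.0003944088792251782)])
[ 0.6355718  -0.24185328  0.12712251]
[ 0.6355718  -0.24185328  0.12712251]
[ 0.6355718  -0.24185328  0.12712251]
time: 3.08
tcp_pos: [0.6377, -0.241, 0.1293]
tcp_rot: [3.137, 0.002, 1.571]
force: [0.2, -0.1, 0.6]
grip_width: 0.0515
```

```bash
python3 -m handwheel '[[[0,0,0],[0.008,0,0],-0.2],[[0,0,0],[0,0,0.03],-0.2],[[0,0,0],[0,0,0.03],-0.2],[[0,0,0],[0,0,0],-0.2],[[0,0,0],[0,0,0],-0.2],[[0,0,0],[0,0,0],-0.2]]'
```

```text
time: 3.58
tcp_pos: [0.6373, -0.2319, 0.0683]
tcp_rot: [3.139, 0.0, 1.572]
force: [0.4, 0.3, 0.3]
grip_width: 0.0515
```

```bash
python3 -m handwheel '[[[0,0,0],[0,0.0007,0.016],-0.2],[[0,0,0],[0,0,0.016],-0.2],[[0,0,0],[0,0,0],-0.2],[[0,0,0],[0,0,0],-0.2],[[0,0,0],[0,0,0],-0.2]]'; python3 -m handwheel '[[[0,0,0],[0,0,0],0.3],[[0,0,0],[0,0,0],0.6],[[0,0,0],[0,0,0],1],[[0,0,0],[0,0,0],1],[[0,0,0],[0,0,0],1],[[0,0,0],[0,0,0],1]]' 80;python3 -c "
from h import *
s,d=snap('wrist','w3.png');print(s)"
```

```text
time: 4.0
tcp_pos: [0.6382, -0.2323, 0.0366]
tcp_rot: [3.139, 0.001, 1.571]
force: [0.4, -0.1, 0.7]
grip_width: 0.0514
time: 4.5
tcp_pos: [0.6381, -0.2323, 0.0363]
tcp_rot: [3.139, 0.001, 1.571]
force: [-0.1, -0.1, 6.1]
grip_width: 0.0199
{'time': 4.5, 'q': array([ 0.43981205,  0.77499271, -0.23720482,  1.81386151,  0.30224935,
        0.58539556,  0.01550672]), 'qvel': array([-0.0009759 ,  0.00075298,  0.00010639,  0.00105746,  0.00140704,
        0.00031463,  0.00143467]), 'effort': array([-1.31433026e-02, -5.26774979e+01, -2.48810403e+00, -1.18510187e+01,
        3.79657431e-02, -1.48178972e-01,  1.39491021e-03]), 'tcp_pos': array([ 0.63810515, -0.23227395,  0.03631898]), 'tcp_rot': array([3.13903841e+00, 7.55851884e-04, 1.57133633e+00]), 'force': array([-0.07024756, -0.09266322,  6.12482097]), 'wrist_torque': array([0.05613888, 0.05280691, 0.01731763]), 'grip_width': 0.019944593465617548}
```

View pics/w3.png

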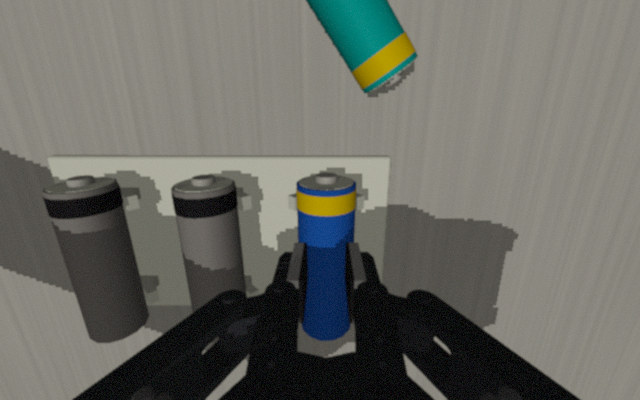

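Run:
```python
import cv2
a=cv2.imread('pics/w3.png')[160:360,220:440]
cv2.imwrite('pics/c3.png',cv2.resize(cv2.convertScaleAbs(a,alpha=1.8,beta=20),(660,600),interpolation=cv2.INTER_CUBIC))
```

```text
(no output)
```

View pics/c3.png

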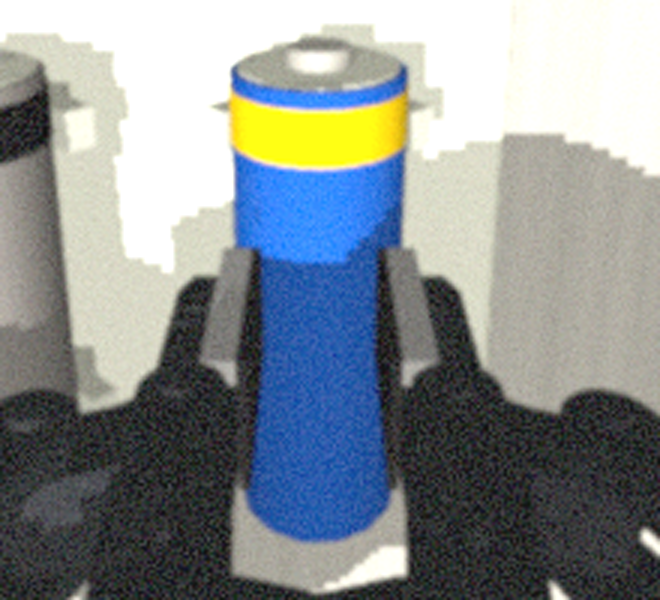

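Run:
```python
from h import *
W=load('w3.png')
M=np.linalg.inv(W[1]['mount']);d=W[1]
for h in(.010,.013,.016):
  for z in(.019,.010,0,-.010,-.02,-.03):
    o=[]
    for s in(-1,1):
        c=M@np.array([.011,s*h,z,1]); u=d['cx']+d['fx']*c[0]/-c[2];v=d['cy']-d['fy']*c[1]/-c[2]; o.append((round((u-220)*3),round((v-160)*3)))
    print(h,z,o)
# nub/shoulder projection for a cell axis z 32 
for p in((.638,-.1885,.032),(.638,-.1925,.048),(.622,-.2145,.032),(.654,-.2145,.032)): q=proj(*W,np.array(p)); print(p,(q-[220,160])*3)
```

```text
0.01 0.019 [(268, 182), (367, 183)]
0.01 0.01 [(266, 201), (370, 201)]
0.01 0 [(263, 224), (373, 224)]
0.01 -0.01 [(259, 250), (376, 250)]
0.01 -0.02 [(256, 280), (380, 280)]
0.01 -0.03 [(251, 313), (384, 313)]
0.013 0.019 [(254, 182), (382, 183)]
0.013 0.01 [(250, 201), (385, 201)]
0.013 0 [(246, 224), (389, 224)]
0.013 -0.01 [(242, 250), (393, 250)]
0.013 -0.02 [(237, 280), (398, 280)]
0.013 -0.03 [(231, 313), (404, 313)]
0.016 0.019 [(239, 182), (397, 183)]
0.016 0.01 [(235, 201), (401, 201)]
0.016 0 [(230, 224), (405, 224)]
0.016 -0.01 [(225, 250), (411, 250)]
0.016 -0.02 [(218, 280), (417, 280)]
0.016 -0.03 [(211, 313), (424, 313)]
(0.638, -0.1885, 0.032) [317.33578691  43.89846199]
(0.638, -0.1925, 0.048) [317.5254784   93.78931891]
(0.622, -0.2145, 0.032) [230.37525715 180.63770205]
(0.654, -0.2145, 0.032) [403.89349555 180.67848036]
```

Run:
```python
from h import *
a=cv2.imread('pics/w2.png')[200:380,180:480]
cv2.imwrite('pics/c4.png',cv2.resize(cv2.convertScaleAbs(a,alpha=1.8,beta=20),(800,480),interpolation=cv2.INTER_CUBIC))
W=load('w2.png')
M=np.linalg.inv(W[1]['mount']);d=W[1]
for h,z in((.0255,.0),(.0255,-.01),(.0255,-.02),(.04,-.02)):
  for x in(.011,-.011):
    c=M@np.array([x,h,z,1]); u=d['cx']+d['fx']*c[0]/-c[2];v=d['cy']-d['fy']*c[1]/-c[2]; print(x,h,z,u,v)
```

```text
0.011 0.0255 0.0 372.5112646384222 234.79579842298324
-0.011 0.0255 0.0 370.5103207718551 269.6311405148876
0.011 0.0255 -0.01 375.4018377532724 243.44977769193557
-0.011 0.0255 -0.01 373.1530782064604 279.9611523369768
0.011 0.0255 -0.02 378.6745309838915 253.24777215397341
-0.011 0.0255 -0.02 376.1285834629243 291.59180904178004
0.011 0.04 -0.02 408.6858533909025 253.26928923900823
-0.011 0.04 -0.02 404.71298933165656 291.61099386054116
```

View pics/c4.png

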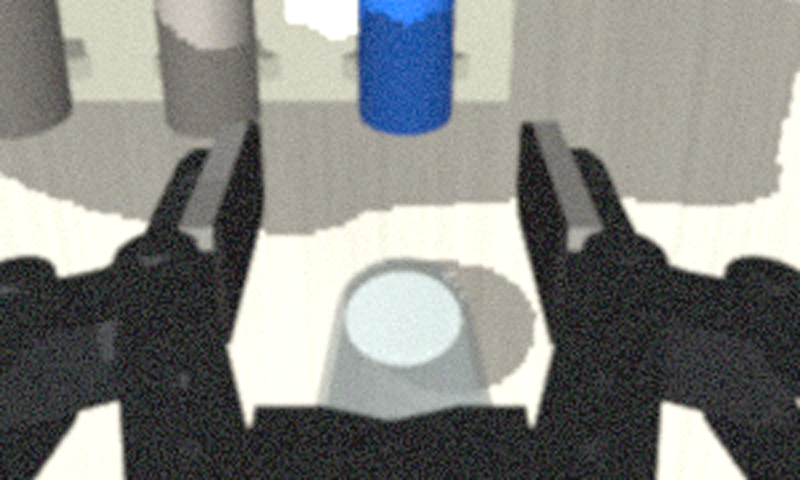

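The pads closed on the cell's upper flank: opening 20 mm, +6 N up, and the pads' tips appear about 10 mm behind the stated TCP in both pictures. I'll reopen, go lower in steps while watching the force, and grip again.

```bash
python3 -m handwheel '[[[0,0,0],[0,0,0],0.3],[[0,0,0],[0,0,0],-0.2],[[0,0,0],[0,0,0],-0.2],[[0,0,0],[0,0,0],-0.2],[[0,0,0],[0,0,0.006],-0.2],[[0,0,0],[0,0,0.006],-0.2],[[0,0,0],[0,0,0],-0.2]]'; python3 -m handwheel '[[[0,0,0],[0,0,0.003],-0.2],[[0,0,0],[0,0,0.003],-0.2],[[0,0,0],[0,0,0],-0.2],[[0,0,0],[0,0,0],-0.2]]';python3 -c "
from h import *
s,d=snap('wrist','w4.png');print(s['tcp_pos'],s['force'])"
```

```text
time: 5.13
tcp_pos: [0.6354, -0.2317, 0.0208]
tcp_rot: [-3.139, -0.001, 1.571]
force: [0.1, 0.5, 0.3]
grip_width: 0.0511
time: 5.47
tcp_pos: [0.6367, -0.232, 0.0164]
tcp_rot: [-3.141, -0.0, 1.571]
force: [-0.2, -0.4, 0.6]
grip_width: 0.0511
[ 0.63665739 -0.2319811   0.01638004] [-0.19561361 -0.35655739  0.59623466]
```

View pics/w4.png

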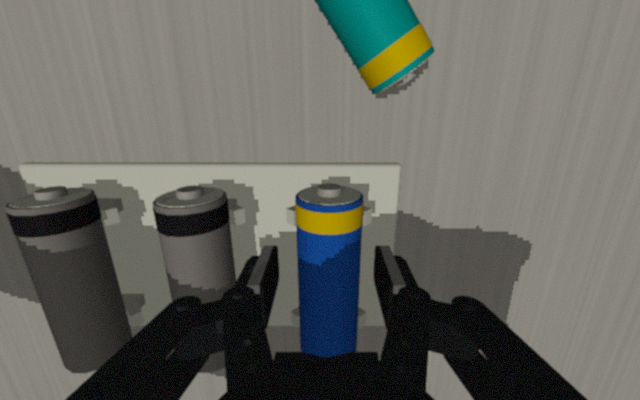

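```bash
python3 -m handwheel '[[[0,0,0],[0,0,0.003],-0.2],[[0,0,0],[0,0,0],-0.2],[[0,0,0],[0,0,0],0],[[0,0,0],[0,0,0],0.3],[[0,0,0],[0,0,0],1],[[0,0,0],[0,0,0],1],[[0,0,0],[0,0,0],1],[[0,0,0],[0,0,0],1]]' 80;python3 -c "
from h import *
s,d=snap('wrist','w5.png');print(s['tcp_pos'],s['force'])"
```

```text
time: 6.18
tcp_pos: [0.6381, -0.2321, 0.0143]
tcp_rot: [3.139, 0.0, 1.571]
force: [1.6, -0.7, 3.5]
grip_width: 0.0297
[ 0.63807525 -0.23207619  0.01432981] [ 1.58256651 -0.65244491  3.4689686 ]
```

View pics/w5.png

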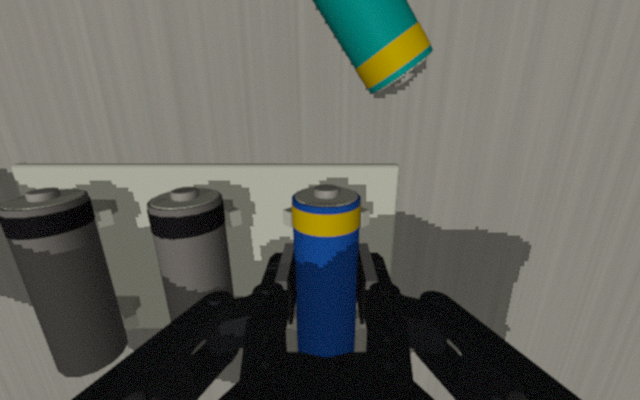

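```bash
python3 -m handwheel '[[[0,0,0],[0,0,0],-0.1],[[0,0,0],[0,0,0],-0.1],[[0,0,0],[0,0,0.0045],-0.1],[[0,0,0],[0,0,0],0],[[0,0,0],[0,0,0],0.3],[[0,0,0],[0,0,0],1],[[0,0,0],[0,0,0],1],[[0,0,0],[0,0,0],1]]' 80;python3 -m handwheel '[[[0,0,0],[0,0,0],1],[[0,0,0],[0,0,0],1],[[0,0,0],[0,0,0],1]]' 80
```

```text
time: 6.9
tcp_pos: [0.6378, -0.2319, 0.0093]
tcp_rot: [3.14, -0.0, 1.572]
force: [2.3, -0.0, -1.1]
grip_width: 0.0297
time: 7.15
tcp_pos: [0.6377, -0.232, 0.0095]
tcp_rot: [3.14, 0.0, 1.572]
force: [3.7, -1.2, 0.1]
grip_width: 0.0302
```

```bash
python3 -m handwheel '[[[0,0,0],[0,0,-0.01],1],[[0,0,0],[0,0,-0.02],1],[[0,0,0],[0,0,-0.03],1],[[0,0,0],[0,0,-0.04],1],[[0,0,0],[0,0,-0.04],1],[[0,0,0],[0,0,-0.04],1],[[0,0,0],[0,0,-0.02],1],[[0,0,0],[0,0,0],1]]' 80;python3 -c "
from h import *
s,d=snap('wrist','w6.png');print(s['tcp_pos'],s['force'],s['grip_width'],s['q'])"
```

```text
time: 7.82
tcp_pos: [0.6383, -0.233, 0.2155]
tcp_rot: [3.135, 0.003, 1.57]
force: [0.6, -0.5, -0.5]
grip_width: 0.0301
[ 0.63827436 -0.23297921  0.21554008] [ 0.60654197 -0.49245617 -0.53080658] 0.030070090381377264 [ 0.4943712   0.55818113 -0.31373925  1.72220016  0.21440731  0.88762552
  0.09007393]
```

View pics/w6.png

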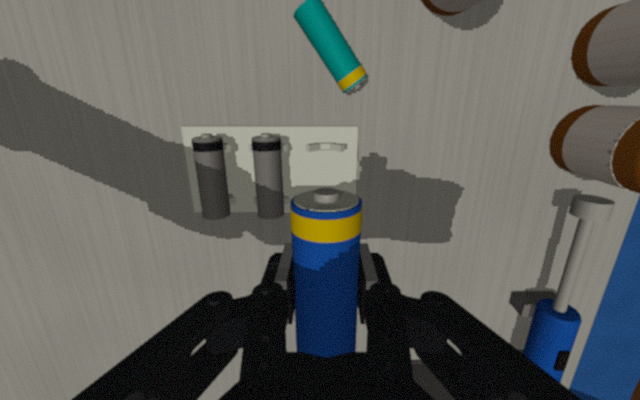

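The cell is held and the grey cells haven't moved. Next I'll carry it toward the dock and look.

```bash
python3 -m handwheel '[[[0,0,0],[0.02,-0.008,0],1],[[0,0,0],[0.036,-0.0135,0],1],[[0,0,0],[0.036,-0.0135,0],1],[[0,0,0],[0.036,-0.0135,0],1],[[0,0,0],[0.036,-0.0135,0],1],[[0,0,0],[0.036,-0.0135,0],1],[[0,0,0],[0.036,-0.0135,0],1],[[0,0,0],[0.036,-0.0135,0],1]]';python3 -m handwheel '[[[0,0,0],[0.036,-0.0135,0],1],[[0,0,0],[0.036,-0.0135,0],1],[[0,0,0],[0.012,-0.005,0],1],[[0,0,-5.5],[0,0,0],1],[[0,0,-5.5],[0,0,0],1],[[0,0,-5.5],[0,0,0],1],[[0,0,-5.5],[0,0,0],1],[[0,0,0],[0,0,0],1]]'
python3 -m handwheel '[[[0,0,0],[0,0,0],1],[[0,0,0],[0,0,0],1]]';python3 -c "
from h import *
s,d=snap('wrist','w7.png');print(s['tcp_pos'],s['tcp_rot'],s['force'],s['grip_width'],s['q'])
s,d=snap('top','top7.png');s,d=snap('scene','scene7.png')"
```

```text
time: 8.53
tcp_pos: [0.53, 0.0402, 0.2071]
tcp_rot: [-3.135, 0.002, 1.571]
force: [0.4, -0.2, -2.0]
grip_width: 0.0296
time: 9.2
tcp_pos: [0.4993, 0.1223, 0.2071]
tcp_rot: [-3.135, -0.0, 1.957]
force: [0.4, -1.1, -2.0]
grip_width: 0.0296
time: 9.37
tcp_pos: [0.5008, 0.123, 0.2082]
tcp_rot: [-3.138, -0.0, 1.953]
force: [-0.3, 0.4, -2.0]
grip_width: 0.0301
[0.50082132 0.12303547 0.20815014] [-3.13829858e+00 -4.40881538e-05  1.95292174e+00] [-0.34858801  0.35315437 -2.00215423] 0.03005663852918404 [ 0.03944634  0.3906158  -0.47433687  2.07607863  0.26216691  0.73498546
 -0.21876044]
```

View pics/w7.png

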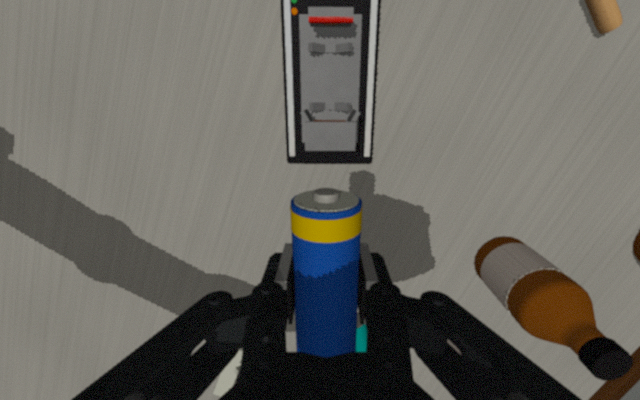

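Run:
```python
import cv2
a=cv2.imread('pics/w7.png')[0:175,270:390]
cv2.imwrite('pics/c5.png',cv2.resize(cv2.convertScaleAbs(a,alpha=1.3,beta=10),(411,600),interpolation=cv2.INTER_CUBIC))
```

View pics/c5.png

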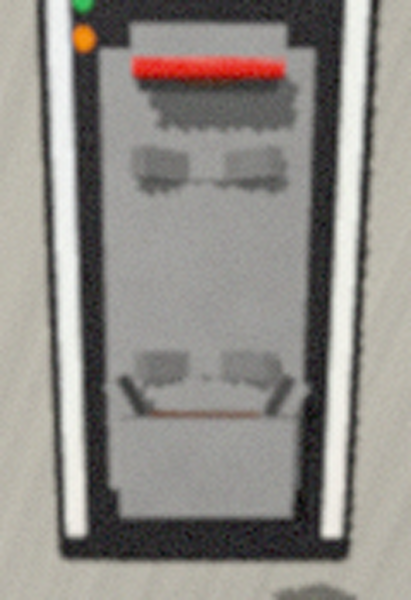

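Run:
```python
from h import *
W=load('w7.png')
g=cv2.cvtColor(W[1]['pixels'],cv2.COLOR_RGB2GRAY).astype(int)
for r in(60,90,130,150):
    print(r,[ (c,g[r,c]) for c in range(275,388) if abs(g[r,c+1]-g[r,c-1])>35])
r=mask(W[1],(290,370,0,40),(170,120,60),(180,255,255))|mask(W[1],(290,370,0,40),(0,120,60),(6,255,255))
y,x=np.nonzero(r);print(x.min(),x.max(),y.min(),y.max(),x.mean(),y.mean())
for c in(325,330,335): print([g[i,c] for i in range(95,170)])
```

```text
60 [(282, np.int64(107)), (283, np.int64(61)), (285, np.int64(85)), (286, np.int64(148)), (291, np.int64(146)), (292, np.int64(92)), (293, np.int64(44)), (299, np.int64(60)), (300, np.int64(94)), (359, np.int64(101)), (360, np.int64(74)), (361, np.int64(42)), (366, np.int64(26)), (367, np.int64(65)), (368, np.int64(131)), (369, np.int64(163)), (373, np.int64(171)), (374, np.int64(135)), (375, np.int64(66)), (377, np.int64(88)), (378, np.int64(121))]
90 [(283, np.int64(116)), (284, np.int64(75)), (286, np.int64(87)), (287, np.int64(147)), (292, np.int64(145)), (293, np.int64(85)), (294, np.int64(42)), (299, np.int64(37)), (300, np.int64(68)), (301, np.int64(98)), (358, np.int64(98)), (359, np.int64(71)), (360, np.int64(33)), (365, np.int64(30)), (366, np.int64(83)), (367, np.int64(146)), (372, np.int64(145)), (373, np.int64(92)), (375, np.int64(61)), (376, np.int64(110))]
130 [(285, np.int64(101)), (286, np.int64(50)), (287, np.int64(61)), (288, np.int64(125)), (289, np.int64(161)), (293, np.int64(157)), (294, np.int64(112)), (295, np.int64(57)), (300, np.int64(32)), (301, np.int64(66
[... 3317 characters left out ...]
nt64(99), np.int64(113), np.int64(114), np.int64(111), np.int64(115), np.int64(111), np.int64(116), np.int64(114), np.int64(112), np.int64(111), np.int64(109), np.int64(108), np.int64(109), np.int64(109), np.int64(110), np.int64(110), np.int64(111), np.int64(109), np.int64(108), np.int64(110), np.int64(111), np.int64(108), np.int64(105), np.int64(107), np.int64(106), np.int64(109), np.int64(110), np.int64(107), np.int64(87), np.int64(51), np.int64(20), np.int64(19), np.int64(23), np.int64(25), np.int64(34), np.int64(20), np.int64(25), np.int64(22), np.int64(22), np.int64(25), np.int64(22), np.int64(65), np.int64(109), np.int64(130), np.int64(132), np.int64(130), np.int64(132), np.int64(127)]
```

Run:
```python
from h import *
W=load('w7.png')
# centreline from base outer edges z=.016 & carriage
L=[];
for r,a,b in((60,282.6,377.8),(90,283.9,375.9),(130,285.6,373.9),(150,286.4,373.0)):
    p=onz(*W,a,r,.016);q=onz(*W,b,r,.016);L.append((p+q)/2);print(r,(p+q)/2,np.linalg.norm(p-q))
L=np.array(L);dv=L[0]-L[-1];yaw=np.arctan2(-dv[0],dv[1]);print('yaw',np.degrees(yaw))
pts=L[:,:2];
Rl=np.array([[np.cos(yaw),np.sin(yaw)],[-np.sin(yaw),np.cos(yaw)]])
# near end base edge row ~162.7 at z .016
e=onz(*W,330,163,.016);print('near',e); o=L.mean(0)[:2]
yd=np.array([-np.sin(yaw),np.cos(yaw)]);xd=np.array([np.cos(yaw),np.sin(yaw)])
s=(e[:2]-o)@yd; O=o+yd*(s+.09); print('origin',O)
def loc(p): return Rl@(p[:2]-O)*1000
for n,u,v,z in(('hoodfront',330,119.7,.072),('hoodrear',330,150.5,.072),('lip bot',330,23.7,.048),('liptop',330,16.6,.054),('lipL',309,20,.052),('lipR',352.5,20,.052),('tcp',0,0,0)):
    p=onz(*W,u,v,z) if n!='tcp' else W[0]['tcp_pos']; print(n,p,loc(p))
for c,n in ((301.5,'hl'),(357,'hr')): print(n,loc(onz(*W,c,130,.072)))
print(np.degrees(W[0]['tcp_rot']), 'camera',loc(ray(*W,0,0)[0]))
```

```text
60 [0.46010506 0.23384734 0.016     ] 0.09931369407607117
90 [0.47093652 0.20646917 0.016     ] 0.09894490416693784
130 [0.48672568 0.16732112 0.016     ] 0.09905129716919851
150 [0.49516744 0.14646681 0.016     ] 0.09927991658269533
yaw 21.86365788557123
near [0.50123745 0.13256648 0.016     ]
origin [0.46724834 0.21590315]
hoodfront [0.48066036 0.18154512 0.072     ] [ -0.34757465 -36.88137492]
hoodrear [0.49147291 0.15504965 0.072     ] [ -0.17963368 -65.49767947]
lip bot [0.44947673 0.25857757 0.048     ] [-0.60142355 46.22310065]
liptop [0.44778161 0.26257661 0.054     ] [-0.68537628 50.56575666]
lipL [0.4311708  0.25349827 0.052     ] [-19.48218935  48.32625145]
lipR [0.46735102 0.26804511 0.052     ] [19.5129178 48.3532938]
tcp [0.50082132 0.12303547 0.20815014] [ -3.42569002 -98.69050585]
hl [-26.98427072 -46.28681397]
hr [ 24.97879553 -46.19590205]
[-1.79811263e+02 -2.52606514e-03  1.11894173e+02] camera [ -3.22764597 -15.44950305]
```

Run:
```python
from h import *
for f in('w6.png','w7.png'):
    W=load(f);d=W[1];s=dict(W[0]);s['tcp_pos']=np.zeros(3);s['tcp_rot']=np.zeros(3)
    y=mask(d,(285,370,180,260),(18,100,40),(38,255,255));b=mask(d,(285,370,180,350),(105,100,20),(125,255,255))
    yy,yx=np.nonzero(y);print(f,yx.min(),yx.max(),yy.min(),yy.max())
    m=b|y
    for r in(225,232,255,280,320):
        c=np.nonzero(m[r])[0];  a,bb=c.min()-.5,c.max()+.5
        p=onz(s,d,a,r,-.0225);q=onz(s,d,bb,r,-.0225);print(r,a,bb,(p+q)/2*1000,np.linalg.norm(p-q)*1000)
    a=cv2.cvtColor(d['pixels'],cv2.COLOR_RGB2BGR)[175:265,280:375]
    cv2.imwrite('pics/n'+f,cv2.resize(cv2.convertScaleAbs(a,alpha=1.5),(633,600),interpolation=cv2.INTER_CUBIC))
```

```text
w6.png 290 361 209 242
225 289.5 361.5 [ 27.02970737  -0.20071726 -22.5       ] 32.941126381686864
232 292.5 359.5 [ 23.50022978   0.03138393 -22.5       ] 30.912811971782993
255 291.5 359.5 [ 11.47017899  -0.19441998 -22.5       ] 32.270970050498576
280 293.5 357.5 [ -2.41078023  -0.18880534 -22.5       ] 31.346583591120034
320 295.5 355.5 [-26.57204549  -0.17901931 -22.5       ] 30.976658372509775
w7.png 291 361 209 242
225 290.5 361.5 [ 27.08399546  -0.15380964 -22.5       ] 32.48404197439815
232 291.5 359.5 [ 23.55404776  -0.381146   -22.5       ] 31.37462500400602
255 292.5 359.5 [ 11.52407024  -0.13900593 -22.5       ] 31.79690762719172
280 293.5 358.5 [ -2.35731606  -0.12579995 -22.5       ] 31.836964363300794
320 295.5 356.5 [-26.51948898  -0.10281292 -22.5       ] 31.49365623036756
```

View pics/nw7.png

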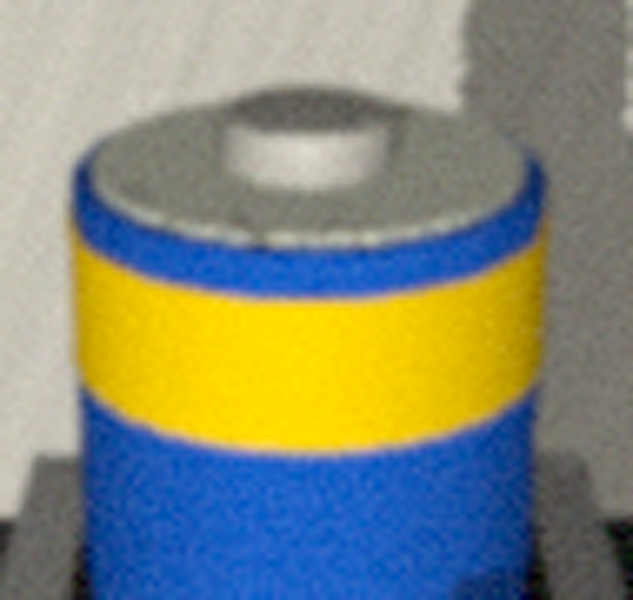

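Run:
```python
from h import *
W=load('w7.png');d=W[1];s=dict(W[0]);s['tcp_pos']=np.zeros(3);s['tcp_rot']=np.zeros(3)
print(onz(s,d,327,211.8,-.0385)*1000,onz(s,d,327,189.5,-.0065)*1000, 'nub tip face top/bot',onz(s,d,326,194.5,-.0225-.006)*1000,onz(s,d,326,188.5,-.0165)*1000)
```

```text
[ 39.99045392   0.22195757 -38.5       ] [39.0609147   0.33455315 -6.5       ] nub tip face top/bot [ 43.80264736  -0.17129115 -28.5       ] [ 42.69850267  -0.16704942 -16.5       ]
```

Run:
```python
from h import *
W=load('w2.png');M=np.linalg.inv(W[1]['mount']);d=W[1]
def pj(p):
    c=M@np.append(p,1); return np.round([d['cx']+d['fx']*c[0]/-c[2],d['cy']-d['fy']*c[1]/-c[2]])
for z in(-.03,-.054,-.07,-.083,-.1,-.12):
  print(z,[pj([x,y,z]) for x,y in((.038,.0425),(.0425,.038),(.03,.03),(.02,.02))])
```

```text
-0.03 [array([427., 209.]), array([417., 199.]), array([396., 226.]), array([371., 247.])]
-0.054 [array([449., 234.]), array([438., 222.]), array([411., 254.]), array([381., 278.])]
-0.07 [array([471., 258.]), array([458., 244.]), array([425., 281.]), array([390., 308.])]
-0.083 [array([494., 285.]), array([480., 269.]), array([441., 311.]), array([399., 341.])]
-0.1 [array([541., 337.]), array([523., 318.]), array([471., 367.]), array([418., 402.])]
-0.12 [array([643., 452.]), array([620., 428.]), array([536., 489.]), array([456., 529.])]
```

```bash
python3 -m handwheel '[[[0,0,0],[0.02,0.0032,0],1],[[0,0,0],[0.03,0,0],1],[[0,0,0],[0,0,0],1],[[0,0,0],[0,0,0],1],[[0,0,0],[0,0,0],1]]';python3 -c "
from h import *
s,d=snap('wrist','w8.png');print(s['tcp_pos'],s['tcp_rot'])"
```

```text
time: 9.93
tcp_pos: [0.4862, 0.1712, 0.2092]
tcp_rot: [-3.141, 0.001, 1.956]
force: [-0.1, -0.6, -1.0]
grip_width: 0.0299
[0.48622083 0.17116402 0.20916155] [-3.14111482e+00  6.76284339e-04  1.95553363e+00]
```

View pics/w8.png

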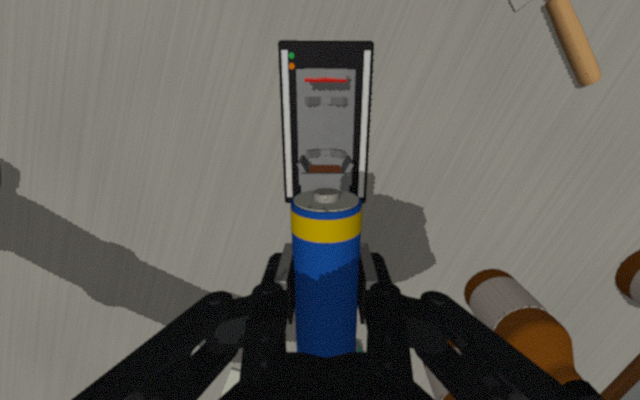

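Run:
```python
from h import *
a=load('w8.png')[1]['pixels'][30:215,265:385,::-1]
cv2.imwrite('pics/c8.png',cv2.resize(cv2.convertScaleAbs(a,alpha=1.4,beta=10),(389,600),interpolation=cv2.INTER_CUBIC))
W=load('w8.png');g=cv2.cvtColor(W[1]['pixels'],cv2.COLOR_RGB2GRAY).astype(int)
print([ (i,g[i,315]) for i in range(36,50)],[(i,g[i,318]) for i in range(155,190)])
h=W[1]['pixels'].astype(int)
print('red',[(i,h[i,325,0]-h[i,325,1]) for i in range(70,90)],'copper',[(i,h[i,325,0]-h[i,325,2]) for i in range(155,182)])
for r in(60,90,120,140): print(r,[(c,g[r,c]) for c in range(272,380) if abs(g[r,c+1]-g[r,c-1])>35])
r=mask(W[1],(290,370,60,95),(170,120,60),(180,255,255))|mask(W[1],(290,370,60,95),(0,120,60),(6,255,255))
y,x=np.nonzero(r);print(x.min(),x.max(),y.min(),y.max())
```

```text
[(36, np.int64(134)), (37, np.int64(129)), (38, np.int64(130)), (39, np.int64(126)), (40, np.int64(96)), (41, np.int64(47)), (42, np.int64(15)), (43, np.int64(33)), (44, np.int64(33)), (45, np.int64(26)), (46, np.int64(33)), (47, np.int64(27)), (48, np.int64(33)), (49, np.int64(24))] [(155, np.int64(76)), (156, np.int64(83)), (157, np.int64(94)), (158, np.int64(109)), (159, np.int64(111)), (160, np.int64(111)), (161, np.int64(111)), (162, np.int64(110)), (163, np.int64(109)), (164, np.int64(91)), (165, np.int64(67)), (166, np.int64(45)), (167, np.int64(48)), (168, np.int64(54)), (169, np.int64(56)), (170, np.int64(52)), (171, np.int64(47)), (172, np.int64(56)), (173, np.int64(76)), (174, np.int64(97)), (175, np.int64(107)), (176, np.int64(110)), (177, np.int64(111)), (178, np.int64(107)), (179, np.int64(107)), (180, np.int64(108)), (181, np.int64(108)), (182, np.int64(110)), (183, np.int64(109)), (184, np.int64(107)), (185, np.int64(108)), (186, np.int64(107)), (187, np.int64(105)), (188, np.int64(85)), (189, np.int64(66))]
red [(70, np.int64(1)), (71, np.int64(0)), (72, np.int64(-1)
[... 1943 characters left out ...]
 np.int64(84)), (354, np.int64(50)), (359, np.int64(26)), (360, np.int64(63)), (361, np.int64(127)), (362, np.int64(163)), (366, np.int64(154)), (367, np.int64(111)), (368, np.int64(48)), (370, np.int64(79)), (371, np.int64(119))]
140 [(281, np.int64(119)), (282, np.int64(79)), (284, np.int64(103)), (285, np.int64(151)), (289, np.int64(168)), (290, np.int64(135)), (291, np.int64(67)), (292, np.int64(25)), (297, np.int64(59)), (298, np.int64(91)), (352, np.int64(93)), (353, np.int64(68)), (354, np.int64(28)), (359, np.int64(55)), (360, np.int64(106)), (361, np.int64(154)), (365, np.int64(156)), (366, np.int64(112)), (367, np.int64(44)), (368, np.int64(55)), (369, np.int64(112))]
305 346 77 82
```

View pics/c8.png

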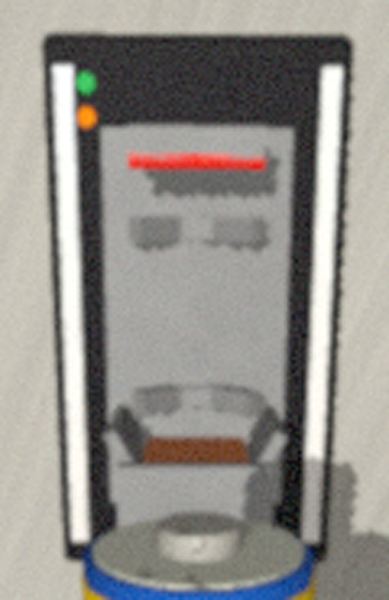

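Run:
```python
from h import *
W=load('w8.png');V=load('w7.png')
L=[]
for r,a,b in((60,278.3,373.6),(90,279.5,371.8),(120,281,370.6),(140,281.9,369.3)):
    p=onz(*W,a,r,.016);q=onz(*W,b,r,.016);L.append((p+q)/2);print(np.linalg.norm(p-q))
L=np.array(L);dv=L[0]-L[-1];yaw=np.arctan2(-dv[0],dv[1]);print('yaw',np.degrees(yaw))
yaw=np.radians(21.86);yd=np.array([-np.sin(yaw),np.cos(yaw)]);xd=np.array([np.cos(yaw),np.sin(yaw)])
O0=np.array([.46725,.2159]);loc=lambda p:np.array([(p[:2]-O0)@xd,(p[:2]-O0)@yd])*1000
e=onz(*W,325,40.3,.016);print('far edge',loc(e),'centerline',[loc(l) for l in L])
for n,u,v,z in(('hoodfront',325,172.8,.072),('lipbot',325.5,82,.048),('liptopback',325.5,76.8,.054),('lipL',304.5,79,.052),('lipR',346.8,79,.052),('plate bot',325,164.6,.023),('hoodrear',318,188,.072)): print(n,loc(onz(*W,u,v,z)))
for n,a,b in(('hoodfront',(330,119.7),(325,172.8)),('lipbot',(330,23.7),(325.5,82)),('liptop',(330,16.6),(325.5,76.8))):
    x,r=tri([ray(*V,*a),ray(*W,*b)]);print(n,x,loc(x),r)
print('tcp',loc(W[0]['tcp_pos']))
```

```text
0.09969771509509215
0.09955280107062028
0.09973239702344171
0.09940381148608615
yaw 21.820505334374598
far edge [-0.80975009 87.80944954] centerline [array([ 0.23697346, 69.3732902 ]), array([3.46164924e-02, 3.98485025e+01]), array([0.32017181, 8.43657968]), array([  0.17974654, -13.64705581])]
hoodfront [ -0.23474476 -37.71499713]
lipbot [-0.09033118 46.66067912]
liptopback [-0.09519586 51.013359  ]
lipL [-20.11417562  49.09360128]
lipR [20.214542   49.25662924]
plate bot [ -0.39281218 -40.58237605]
hoodrear [ -7.2023226  -53.41597769]
hoodfront [0.48056845 0.18187643 0.07658778] [ -0.30752673 -36.53614267] [np.float64(8.504284376637464e-05), np.float64(8.504284376638276e-05)]
lipbot [0.44951547 0.25919719 0.04513347] [-0.33807887 46.78724065] [np.float64(0.00024266800115613495), np.float64(0.00024266800115611833)]
liptop [0.44783568 0.26326422 0.05110287] [-0.3827656  51.18729315] [np.float64(0.0002823260910237886), np.float64(0.00028232609102375354)]
tcp [  0.94976457 -48.58289652]
```

```bash
python3 -m handwheel '[[[0,0,0],[0.037,-0.001,0.01],1],[[0,0,0],[0.037,0,0.01],1],[[0,0,0],[0.037,0,0.01],1],[[0,0,0],[0.037,0,0.01],1],[[0,6.75,0],[0,0,0],1],[[0,6.75,0],[0,0,0],1],[[0,6.75,0],[0,0,0],1],[[0,6.75,0],[0,0,0],1]]';python3 -m handwheel '[[[0,0,0],[0,0,0],1],[[0,0,0],[0,0,0],1],[[0,0,0],[0,0,0],1]]'
cat >> h.py <<'E'
O0=np.array([.46725,.2159]);YAW=np.radians(21.85);YD=np.array([-np.sin(YAW),np.cos(YAW)]);XD=np.array([np.cos(YAW),np.sin(YAW)])
def st():
    s=robot.get_state();R=Rn.from_euler('xyz',s['tcp_rot']).as_matrix();p=s['tcp_pos']
    D=np.array([[XD[0],XD[1],0],[YD[0],YD[1],0],[0,0,1]])
    l=D@np.append(p[:2]-O0,p[2])*1000; Rl=D@R
    th=np.degrees(np.arcsin(Rl[2,0])); lat=np.degrees(np.arcsin(Rl[0,0]))
    c=l+Rl@np.array([-4.5,-.15,-22.5]); F=c-48*Rl[:,0]; N=c+48*Rl[:,0]
    np.set_printoptions(precision=2,suppress=True)
    print('t',round(s['time'],2),'tcp',l,'tilt',th,'skew',lat,'rollerr',np.degrees(Rl[2,1]),'\n C',c,'F',F,'N',N,'force loc',D@s['force'],'gw',s['grip_width']*1000)
E
python3 -c "
from h import *
st();print(robot.get_state()['q']);snap('wrist','w9.png');snap('scene','s9.png')"
```

```text
time: 10.65
tcp_pos: [0.4306, 0.3091, 0.17]
tcp_rot: [3.138, -0.474, 1.959]
force: [0.1, -0.2, -3.5]
grip_width: 0.0303
time: 10.9
tcp_pos: [0.4309, 0.3068, 0.1688]
tcp_rot: [-3.141, -0.47, 1.952]
force: [-0.2, 0.4, -1.6]
grip_width: 0.0301
t 10.9 tcp [  0.06  97.9  168.77] tilt 26.945313475974398 skew 0.02903998142872736 rollerr -0.05092103378908222 
 C [ -0.08  83.69 186.78] F [ -0.1   40.91 165.03] N [ -0.05 126.48 208.53] force loc [-0.05  0.43 -1.63] gw 30.083391626934407
[ 0.19  0.61 -0.86  2.13 -0.03  0.5  -0.14]
```

View pics/w9.png

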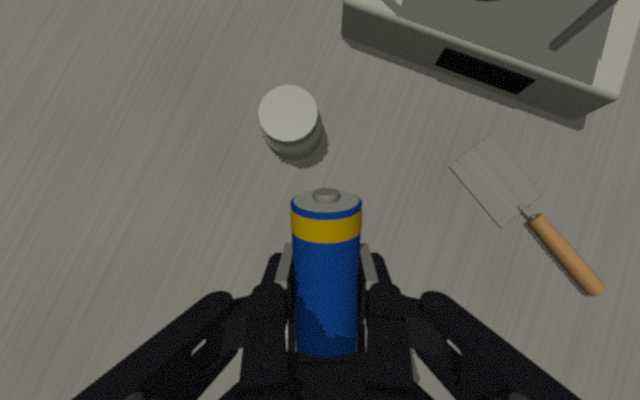

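View pics/s9.png

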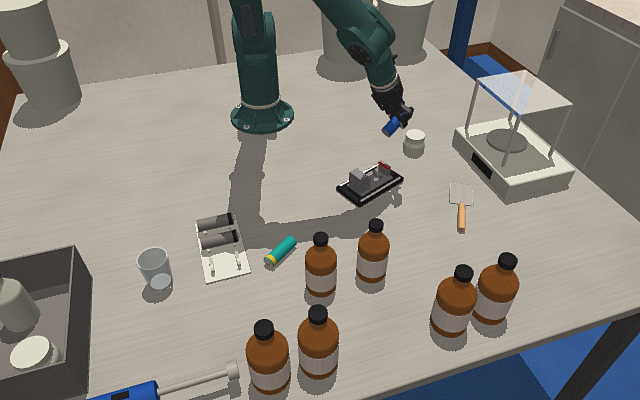

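```bash
python3 -m handwheel '[[[0,0,0],[-0.0153,0,0.0247],1],[[0,0,0],[-0.0153,0,0.0247],1],[[0,0,0],[-0.0153,0,0.0247],1],[[0,0,0],[0,0,0],1],[[0,0,0],[0,0,0],1],[[0,0,0],[0,0,0],1]]'
python3 -c "
from h import *
st();snap('scene','s10.png')
a=cv2.imread('pics/s10.png')[130:220,320:430];cv2.imwrite('pics/c10.png',cv2.resize(a,(733,600),interpolation=cv2.INTER_CUBIC))"
```

```text
time: 11.5
tcp_pos: [0.4325, 0.3035, 0.0839]
tcp_rot: [3.139, -0.471, 1.959]
force: [0.6, -0.1, -1.3]
grip_width: 0.0297
t 11.5 tcp [ 0.41 94.27 83.94] tilt 26.99945722168984 skew -0.36709510843521254 rollerr 0.1410752549094183 
 C [  0.3   80.04 101.95] F [ 0.61 37.28 80.16] N [ -0.01 122.81 123.74] force loc [ 0.48 -0.34 -1.35] gw 29.681532284073356
```

View pics/c10.png

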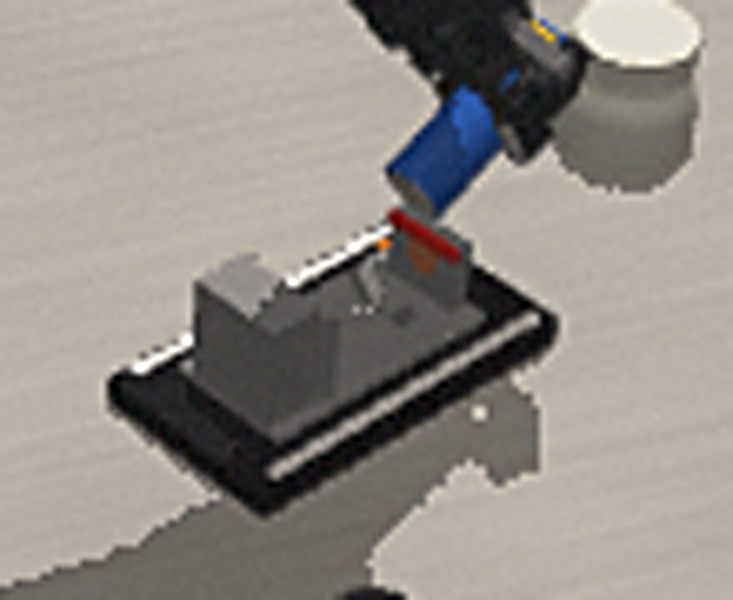

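```bash
python3 -m handwheel '[[[0,0,0],[-0.012,0,0],1],[[0,0,0],[-0.014,0,0],1],[[0,0,0],[-0.014,0,0],1],[[0,0,0],[-0.012,0,0],1],[[0,0,0],[-0.006,0,0],1],[[0,0,0],[0,0,0],1],[[0,0,0],[0,0,0],1],[[0,0,0],[0,0,0],1]]'
python3 -c "
from h import *
st();snap('scene','s11.png');snap('wrist','w11.png')
a=cv2.imread('pics/s11.png')[130:220,320:430];cv2.imwrite('pics/c11.png',cv2.resize(a,(733,600),interpolation=cv2.INTER_CUBIC))"
```

```text
time: 12.22
tcp_pos: [0.4518, 0.2541, 0.0562]
tcp_rot: [3.141, -0.472, 1.956]
force: [-0.1, 0.1, -1.2]
grip_width: 0.0296
t 12.22 tcp [-0.16 41.18 56.22] tilt 27.043460012490634 skew -0.18384287647446554 rollerr 0.00706701093787843 
 C [-0.26 26.94 74.21] F [ -0.11 -15.81  52.39] N [-0.41 69.69 96.04] force loc [-0.07  0.09 -1.17] gw 29.60719633254732
```

View pics/c11.png

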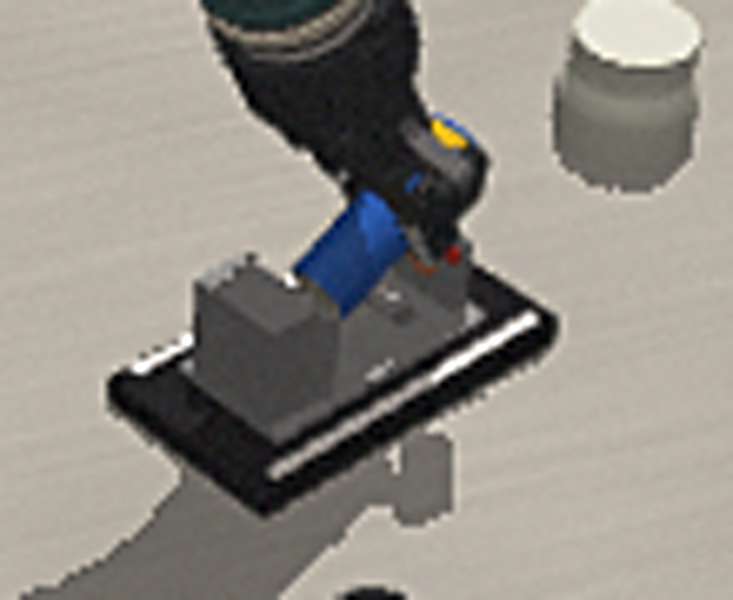

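View pics/w11.png

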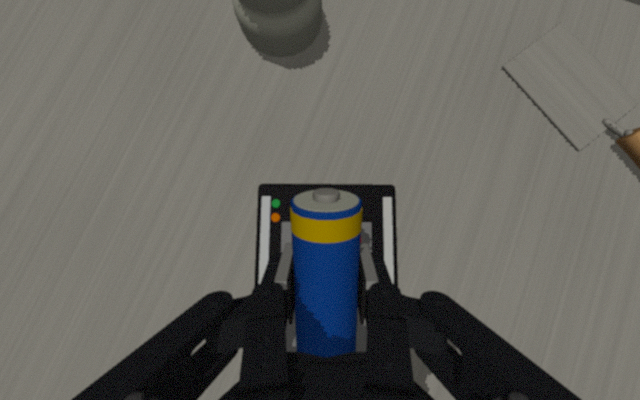

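```bash
python3 -m handwheel '[[[0,0,0],[-0.006,0,0],1],[[0,0,0],[-0.005,0,0],1],[[0,0,0],[0,0,0],1],[[0,0,0],[0,0,0],1]]'
python3 -c "
from h import *
st()"
python3 -m handwheel '[[[0,0,0],[-0.002,0,0],1],[[0,0,0],[-0.002,0,0],1],[[0,0,0],[0,0,0],1],[[0,0,0],[0,0,0],1]]'
python3 -c "
from h import *
st()"
```

```text
time: 12.65
tcp_pos: [0.4558, 0.244, 0.0507]
tcp_rot: [-3.141, -0.471, 1.954]
force: [0.8, -1.2, -1.4]
grip_width: 0.0302
t 12.65 tcp [-0.15 30.36 50.7 ] tilt 26.987886010826074 skew -0.1067261626502147 rollerr -0.028991166072623076 
 C [-0.26 16.14 68.71] F [ -0.17 -26.63  46.93] N [-0.35 58.92 90.49] force loc [ 0.29 -1.41 -1.38] gw 30.187487467477577
time: 12.98
tcp_pos: [0.457, 0.2411, 0.0491]
tcp_rot: [-3.141, -0.471, 1.955]
force: [0.1, 1.1, -1.7]
grip_width: 0.0298
t 12.98 tcp [-0.13 27.19 49.13] tilt 26.997937925001484 skew -0.1455101689643666 rollerr -0.011917161317749288 
 C [-0.24 12.97 67.13] F [ -0.12 -29.8   45.34] N [-0.36 55.74 88.92] force loc [ 0.46  0.98 -1.72] gw 29.795735934672965
```

```bash
python3 -m handwheel '[[[0,0,0],[-0.002,0,0],1],[[0,0,0],[-0.002,0,0],1],[[0,0,0],[0,0,0],1],[[0,0,0],[0,0,0],1]]'
python3 -c "
from h import *
st()"
python3 -m handwheel '[[[0,0,0],[-0.0018,0,-0.0009],1],[[0,0,0],[-0.0009,0,-0.0004],1],[[0,0,0],[0,0,0],1],[[0,0,0],[0,0,0],1]]'
python3 -c "
from h import *
st()"
```

```text
time: 13.32
tcp_pos: [0.4583, 0.238, 0.0474]
tcp_rot: [3.142, -0.471, 1.955]
force: [-0.4, 1.0, -2.1]
grip_width: 0.0297
t 13.32 tcp [-0.05 23.88 47.4 ] tilt 27.012245455308168 skew -0.16668946917106509 rollerr 0.002356300145615036 
 C [-0.15  9.65 65.41] F [ -0.01 -33.11  43.6 ] N [-0.29 52.41 87.21] force loc [ 0.    1.1  -2.11] gw 29.698586880081617
time: 13.65
tcp_pos: [0.4593, 0.2356, 0.0475]
tcp_rot: [3.141, -0.472, 1.956]
force: [-0.8, 2.8, -1.3]
grip_width: 0.03
t 13.65 tcp [-0.06 21.28 47.49] tilt 27.03565135686088 skew -0.18896466447187 rollerr 0.00815290708537359 
 C [-0.16  7.05 65.49] F [ -0.01 -35.71  43.67] N [-0.32 49.8  87.31] force loc [ 0.28  2.91 -1.32] gw 30.01158408823839
```

```bash
python3 -m handwheel '[[[0,0,0],[-0.0018,0,-0.0009],1],[[0,0,0],[-0.0018,0,-0.0009],1],[[0,0,0],[0,0,0],1],[[0,0,0],[0,0,0],1]]'
python3 -c "
from h import *
st()"
python3 -m handwheel '[[[0,0,0],[-0.0018,0,-0.0009],1],[[0,0,0],[-0.0018,0,-0.0009],1],[[0,0,0],[0,0,0],1],[[0,0,0],[0,0,0],1]]'
python3 -c "
from h import *
st()"
```

```text
time: 13.98
tcp_pos: [0.4608, 0.2317, 0.0475]
tcp_rot: [3.142, -0.472, 1.956]
force: [-1.5, 4.6, -1.2]
grip_width: 0.0299
t 13.98 tcp [-0.07 17.09 47.46] tilt 27.030156081924453 skew -0.1742741315417 rollerr 0.004168704879274136 
 C [-0.17  2.86 65.46] F [ -0.03 -39.9   43.64] N [-0.32 45.61 87.27] force loc [ 0.29  4.82 -1.2 ] gw 29.912218973736564
time: 14.32
tcp_pos: [0.4621, 0.2284, 0.0475]
tcp_rot: [3.142, -0.472, 1.956]
force: [-2.1, 6.6, -1.1]
grip_width: 0.0296
t 14.32 tcp [-0.15 13.56 47.54] tilt 27.05969100261975 skew -0.19954548094218746 rollerr 0.003092008833995125 
 C [-0.25 -0.68 65.53] F [ -0.08 -43.43  43.69] N [-0.42 42.06 87.36] force loc [ 0.51  6.86 -1.11] gw 29.59896742281534
```

```bash
python3 -m handwheel '[[[0,0,0],[-0.0012,0,0],1],[[0,0,0],[-0.001,0,0],1],[[0,0,0],[0,0,0],1],[[0,0,0],[0,0,0],1]]'
python3 -c "
from h import *
st()"
```

```text
time: 14.65
tcp_pos: [0.4626, 0.2272, 0.0469]
tcp_rot: [3.141, -0.473, 1.957]
force: [-2.6, 5.9, 1.4]
grip_width: 0.0299
t 14.65 tcp [-0.13 12.24 46.93] tilt 27.09291471990942 skew -0.23600532488405068 rollerr 0.012808159425243472 
 C [-0.22 -2.01 64.92] F [ -0.02 -44.74  43.05] N [-0.42 40.72 86.78] force loc [-0.21  6.41  1.45] gw 29.94284955006818
```

```bash
cat > plan.py <<'E'
from h import *
import sys
def plan(F,th0,P,Fz1,ths,P0=None,z0=None):
    T=lambda Fy,Fz,t:np.array([Fy+52.5*np.cos(t)+22.5*np.sin(t),Fz+52.5*np.sin(t)-22.5*np.cos(t)])
    p=T(*F,np.radians(th0)); th=th0
    P0=F[0]-16*np.sin(np.radians(th0))
    for k in ths:
        f=(th0-k)/(th0-ths[-1]); t=np.radians(k); g=min(1,f*2.)
        q=T(P0+(P-P0)*g+16*np.sin(t),F[1]+(Fz1-F[1])*f,t); d=q-p
        for nm,a in(('pre',np.radians(th)),('post',t)):
            c,s=np.cos(a),np.sin(a); print(k,nm,'turn',k-th,'x %.2f z %.2f mm'%(c*d[0]+s*d[1],s*d[0]-c*d[1]),end='  ')
        print('F',(P0+(P-P0)*g+16*np.sin(t)).round(1)); p=q;th=k
E
python3 -c "
from plan import *
plan((-44.74,43.05),27.1,-53.2,40.5,[23,19,15,11,7,3,0])"
```

```text
23 pre turn -4.100000000000001 x -3.16 z 3.41 mm  23 post turn -4.100000000000001 x -2.91 z 3.62 mm  F -46.1
19 pre turn -4 x -3.12 z 3.41 mm  19 post turn -4 x -2.88 z 3.62 mm  F -47.5
15 pre turn -4 x -3.16 z 3.50 mm  15 post turn -4 x -2.90 z 3.71 mm  F -48.9
11 pre turn -4 x -2.97 z 3.66 mm  11 post turn -4 x -2.70 z 3.85 mm  F -50.1
7 pre turn -4 x -2.85 z 3.77 mm  7 post turn -4 x -2.58 z 3.96 mm  F -51.3
3 pre turn -4 x -2.85 z 3.85 mm  3 post turn -4 x -2.57 z 4.03 mm  F -52.4
0 pre turn -3 x -2.10 z 2.95 mm  0 post turn -3 x -1.94 z 3.06 mm  F -53.2
```

```bash
python3 -m handwheel '[[[0,-2,0],[-0.0015,0,0.0018],1],[[0,-2,0],[-0.0015,0,0.0018],1],[[0,-2,0],[-0.0015,0,0.0018],1],[[0,-2,0],[-0.0015,0,0.0018],1],[[0,0,0],[0,0,0],1],[[0,0,0],[0,0,0],1]]'
python3 -c "
from h import *
st();snap('wrist','w12.png')"
```

```text
time: 15.15
tcp_pos: [0.463, 0.2255, 0.0377]
tcp_rot: [3.141, -0.333, 1.959]
force: [-2.2, 5.8, -1.5]
grip_width: 0.03
t 15.15 tcp [-0.36 10.47 37.68] tilt 19.0560267590797 skew -0.3638543347644724 rollerr 0.01996055467354097 
 C [-0.44 -1.13 57.48] F [ -0.14 -46.5   41.81] N [-0.75 44.24 73.15] force loc [ 0.14  6.18 -1.48] gw 29.98390812851757
```

View pics/w12.png

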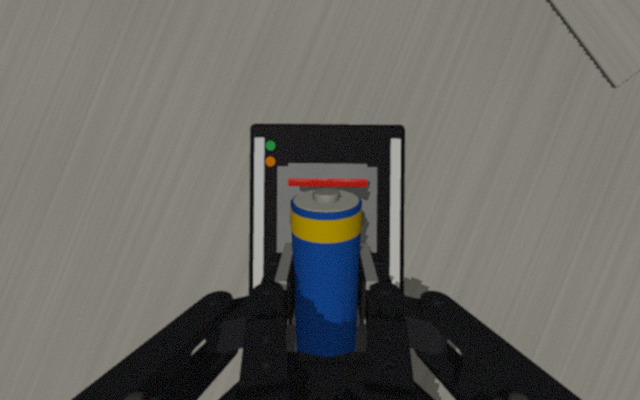

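```bash
python3 -c "
from plan import *
plan((-46.5,41.81),19.06,-53.6,40.6,[15,11])"
python3 -m handwheel '[[[0,0,0],[-0.0015,0,0],1],[[0,-2,0],[-0.0016,0,0.0018],1],[[0,-2,0],[-0.0016,0,0.0018],1],[[0,0,0],[0,0,0],1],[[0,0,0],[0,0,0],1]]'
python3 -c "
from h import *
st()"
```

```text
15 pre turn -4.059999999999999 x -4.72 z 3.27 mm  15 post turn -4.059999999999999 x -4.48 z 3.60 mm  F -49.5
11 pre turn -4 x -2.90 z 3.91 mm  11 post turn -4 x -2.62 z 4.10 mm  F -50.5
time: 15.62
tcp_pos: [0.4642, 0.2228, 0.0329]
tcp_rot: [3.141, -0.264, 1.959]
force: [-3.5, 6.4, 1.0]
grip_width: 0.0298
t 15.62 tcp [-0.29  7.59 32.92] tilt 15.100628505587592 skew -0.38342199140464844 rollerr 0.02594947536552868 
 C [-0.38 -2.62 53.47] F [ -0.06 -48.96  40.96] N [-0.7  43.73 65.97] force loc [-0.87  7.27  1.  ] gw 29.763040839466502
```

```bash
python3 -c "
from plan import *
plan((-48.96,40.96),15.1,-53.3,40.6,[11,7,3,0])"
python3 -m handwheel '[[[0,-2,0],[-0.0014,0,0.0018],1],[[0,-2,0],[-0.0014,0,0.0018],1],[[0,-2,0],[-0.0014,0,0.0018],1],[[0,-2,0],[-0.0014,0,0.0018],1],[[0,0,0],[0,0,0],1],[[0,0,0],[0,0,0],1]]'
python3 -c "
from h import *
st();snap('wrist','w13.png')"
```

```text
11 pre turn -4.1 x -2.94 z 3.48 mm  11 post turn -4.1 x -2.68 z 3.68 mm  F -50.2
7 pre turn -4 x -2.88 z 3.48 mm  7 post turn -4 x -2.63 z 3.67 mm  F -51.4
3 pre turn -4 x -2.81 z 3.57 mm  3 post turn -4 x -2.56 z 3.75 mm  F -52.5
0 pre turn -3 x -2.09 z 2.74 mm  0 post turn -3 x -1.94 z 2.85 mm  F -53.3
time: 16.12
tcp_pos: [0.4656, 0.2195, 0.0245]
tcp_rot: [3.141, -0.124, 1.959]
force: [-4.4, 6.0, 0.3]
grip_width: 0.03
t 16.12 tcp [-0.24  3.95 24.47] tilt 7.1123719637099665 skew -0.4103350252318356 rollerr 0.01672157963460476 
 C [-0.34 -3.3  46.24] F [  0.   -50.93  40.3 ] N [-0.69 44.33 52.19] force loc [-1.84  7.2   0.26] gw 29.992315902389542
```

View pics/w13.png

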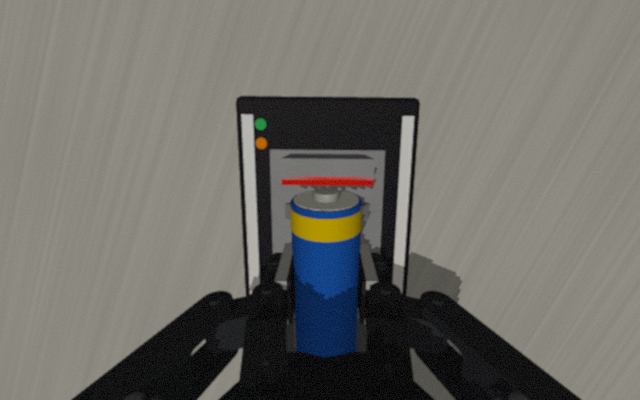

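Run:
```python
from h import *
W=load('w13.png');d=W[1]
a=d['pixels'][140:240,270:385,::-1];cv2.imwrite('pics/c13.png',cv2.resize(cv2.convertScaleAbs(a,alpha=1.5,beta=10),(690,600),interpolation=cv2.INTER_CUBIC))
h=d['pixels'].astype(int)
for c in(290,300,350,360): print(c,[(i,h[i,c,0]-h[i,c,1]) for i in range(174,192)])
loc=lambda p:np.array([(p[:2]-O0)@XD,(p[:2]-O0)@YD,p[2]])*1000
for v in(179,180,185,185.5,186): print(v,loc(onz(*W,355,v,.048)),loc(onz(*W,355,v,.054)))
```

```text
290 [(174, np.int64(6)), (175, np.int64(16)), (176, np.int64(23)), (177, np.int64(28)), (178, np.int64(42)), (179, np.int64(81)), (180, np.int64(132)), (181, np.int64(147)), (182, np.int64(152)), (183, np.int64(149)), (184, np.int64(106)), (185, np.int64(43)), (186, np.int64(6)), (187, np.int64(1)), (188, np.int64(0)), (189, np.int64(4)), (190, np.int64(3)), (191, np.int64(3))]
300 [(174, np.int64(1)), (175, np.int64(12)), (176, np.int64(45)), (177, np.int64(63)), (178, np.int64(60)), (179, np.int64(81)), (180, np.int64(120)), (181, np.int64(151)), (182, np.int64(141)), (183, np.int64(149)), (184, np.int64(115)), (185, np.int64(57)), (186, np.int64(7)), (187, np.int64(0)), (188, np.int64(0)), (189, np.int64(0)), (190, np.int64(3)), (191, np.int64(2))]
350 [(174, np.int64(-1)), (175, np.int64(12)), (176, np.int64(48)), (177, np.int64(90)), (178, np.int64(106)), (179, np.int64(124)), (180, np.int64(137)), (181, np.int64(138)), (182, np.int64(144)), (183, np.int64(140)), (184, np.int64(146)), (185, np.int64(88)), (186, np.int64(30)), (187, np.int64(1)), (188, np.int64(0)), (189, np.int64(-1)), (190, np.int64(2)), (191, np.int64(4))]
360 [(174, np.int64(-1)), (175, np.int64(3)), (176, np.int64(20)), (177, np.int64(52)), (178, np.int64(85)), (179, np.int64(117)), (180, np.int64(128)), (181, np.int64(154)), (182, np.int64(151)), (183, np.int64(147)), (184, np.int64(133)), (185, np.int64(102)), (186, np.int64(44)), (187, np.int64(5)), (188, np.int64(-1)), (189, np.int64(0)), (190, np.int64(0)), (191, np.int64(1))]
179 [12.30022997 48.96338626 48.        ] [11.69697834 49.84216499 54.        ]
180 [12.31304348 48.50879482 48.        ] [11.7092103  49.40820539 54.        ]
185 [12.37738074 46.22626823 48.        ] [11.77062759 47.2292723  54.        ]
185.5 [12.3838393  45.99713438 48.        ] [11.77679303 47.01053779 54.        ]
186 [12.3903024  45.76783963 48.        ] [11.7829628  46.79164969 54.        ]
```

View pics/c13.png

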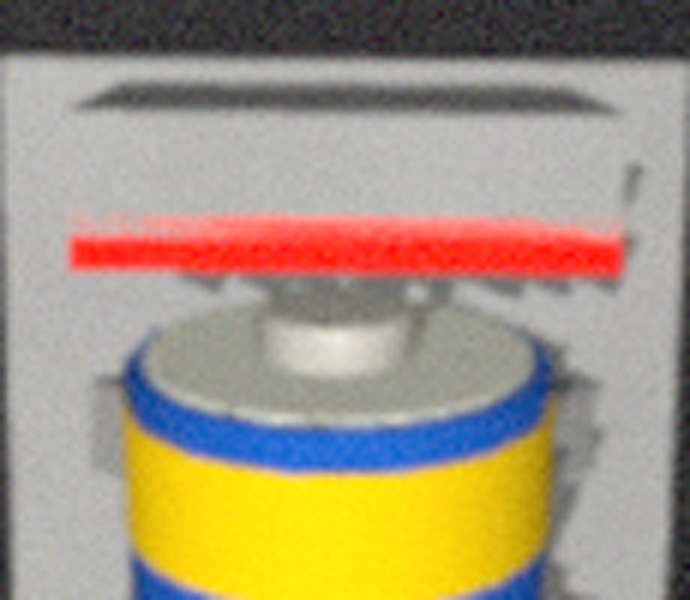

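```bash
python3 -m handwheel '[[[0,0,0],[-0.001,0,0],1],[[0,0,0],[0,0,0],1],[[0,0,0],[0,0,0],1]]'
python3 -c "
from h import *
st()"
python3 -m handwheel '[[[0,-2,0],[-0.0014,0,0.0018],1],[[0,-1.5,0],[-0.0011,0,0.0014],1],[[0,0,0],[0,0,0],1],[[0,0,0],[0,0,0],1]]'
python3 -c "
from h import *
st()"
```

```text
time: 16.42
tcp_pos: [0.4663, 0.2179, 0.0244]
tcp_rot: [3.141, -0.125, 1.957]
force: [-3.4, 6.1, 0.1]
grip_width: 0.0299
t 16.42 tcp [-0.16  2.24 24.36] tilt 7.15191982596203 skew -0.3014193428896862 rollerr 0.015528603235499327 
 C [-0.28 -5.02 46.13] F [ -0.02 -52.65  40.15] N [-0.53 42.6  52.1 ] force loc [-0.87  6.91  0.12] gw 29.873900678794293
time: 16.75
tcp_pos: [0.4668, 0.2166, 0.0208]
tcp_rot: [3.141, -0.064, 1.959]
force: [-4.2, 6.1, 0.4]
grip_width: 0.03
t 16.75 tcp [-0.18  0.85 20.85] tilt 3.6463476360860994 skew -0.38156865486287284 rollerr 0.016743039887298715 
 C [-0.3  -5.07 43.02] F [  0.02 -52.97  39.96] N [-0.62 42.83 46.07] force loc [-1.6   7.22  0.42] gw 30.041617574483933
```

```bash
python3 -m handwheel '[[[0,-1.8,0],[-0.001,0,0.0016],1],[[0,-1.8,0],[-0.001,0,0.0015],1],[[0,0,0],[0,0,0],1],[[0,0,0],[0,0,0],1]]'
python3 -c "
from h import *
st();snap('wrist','w14.png');snap('scene','s14.png')
a=load('w14.png')[1]['pixels'][140:240,270:385,::-1];b=cv2.imread('pics/s14.png')[130:220,320:430]
cv2.imwrite('pics/c14.png',np.hstack([cv2.resize(cv2.convertScaleAbs(a,alpha=1.5,beta=10),(400,400)),cv2.resize(b,(400,400))]))"
```

```text
time: 17.08
tcp_pos: [0.4677, 0.2153, 0.0175]
tcp_rot: [3.141, -0.001, 1.959]
force: [-4.5, 5.6, 0.3]
grip_width: 0.0297
t 17.08 tcp [ 0.22 -0.72 17.55] tilt 0.0682495750665052 skew -0.3736935207411786 rollerr 0.05595623229047156 
 C [ 0.08 -5.25 40.04] F [  0.4  -53.25  39.98] N [-0.23 42.75 40.1 ] force loc [-2.04  6.89  0.3 ] gw 29.73349347071596
```

View pics/c14.png

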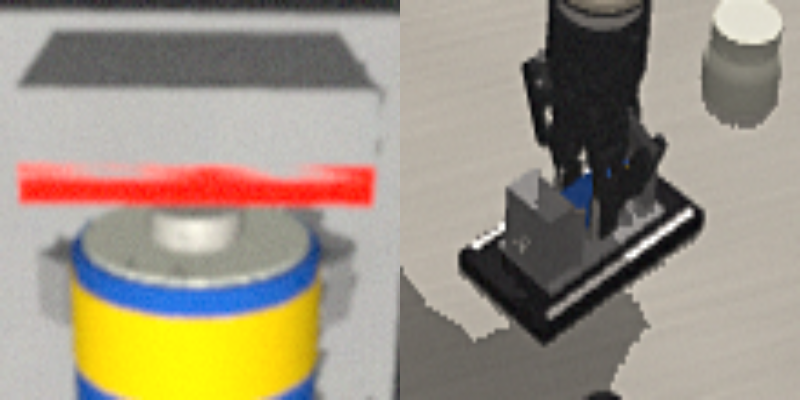

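```bash
python3 -m handwheel '[[[0,0,0],[0,0,0.0006],1],[[0,0,0],[0,0,0],1],[[0,0,0],[0,0,0],1]]'
python3 -c "
from h import *
st()"
python3 -m handwheel '[[[0,0,0],[0.0012,0,0],1],[[0,0,0],[0.0013,0,0],1],[[0,0,0],[0,0,0],1],[[0,0,0],[0,0,0],1]]'
python3 -c "
from h import *
st()"
```

```text
time: 17.43
tcp_pos: [0.4681, 0.2148, 0.0173]
tcp_rot: [3.14, -0.002, 1.957]
force: [-4.8, 7.0, 4.3]
grip_width: 0.0298
t 17.43 tcp [ 0.37 -1.3  17.3 ] tilt 0.09118366884508082 skew -0.3047637640592961 rollerr 0.0779635500577131 
 C [ 0.22 -5.84 39.8 ] F [  0.47 -53.84  39.72] N [-0.04 42.16 39.87] force loc [-1.88  8.26  4.27] gw 29.847240937109202
time: 17.77
tcp_pos: [0.4675, 0.2161, 0.0173]
tcp_rot: [3.141, -0.0, 1.957]
force: [-3.8, 4.4, 4.2]
grip_width: 0.0299
t 17.77 tcp [ 0.32  0.08 17.25] tilt 0.01775821989334873 skew -0.2791261063608302 rollerr 0.05903172734935076 
 C [ 0.17 -4.43 39.75] F [  0.4  -52.43  39.74] N [-0.07 43.57 39.77] force loc [-1.92  5.51  4.23] gw 29.858170911761153
```

```bash
python3 -m handwheel '[[[0,0,0],[0.0013,0,0],1],[[0,0,0],[0.0013,0,0],1],[[0,0,0],[0,0,0],1],[[0,0,0],[0,0,0],1]]'
python3 -c "
from h import *
st()"
python3 -m handwheel '[[[0,0,0],[0.001,0,0],1],[[0,0,0],[0.001,0,0],1],[[0,0,0],[0,0,0],1],[[0,0,0],[0,0,0],1]]'
python3 -c "
from h import *
st()"
```

```text
time: 18.1
tcp_pos: [0.4669, 0.2174, 0.0172]
tcp_rot: [3.141, 0.001, 1.956]
force: [-3.7, 3.7, 5.4]
grip_width: 0.03
t 18.1 tcp [ 0.28  1.56 17.16] tilt -0.061857785510200755 skew -0.23050578460253263 rollerr 0.04262033245222411 
 C [ 0.13 -2.92 39.67] F [  0.32 -50.92  39.72] N [-0.06 45.08 39.62] force loc [-2.05  4.83  5.4 ] gw 29.952496348389936
time: 18.43
tcp_pos: [0.4664, 0.2185, 0.0171]
tcp_rot: [3.141, 0.002, 1.956]
force: [-2.8, 2.5, 5.1]
grip_width: 0.0301
t 18.43 tcp [ 0.18  2.71 17.11] tilt -0.11788586963431018 skew -0.20076053798218324 rollerr 0.02157415400547638 
 C [ 0.04 -1.75 39.62] F [  0.2  -49.75  39.72] N [-0.13 46.25 39.52] force loc [-1.68  3.36  5.05] gw 30.057460355573344
```

```bash
python3 -m handwheel '[[[0,0,0],[0.001,0,-0.0002],1],[[0,0,0],[0.001,0,0],1],[[0,0,0],[0,0,0],1],[[0,0,0],[0,0,0],1]]'
python3 -c "
from h import *
st()"
python3 -m handwheel '[[[0,0,0],[0.001,0,0],1],[[0,0,0],[0.0005,0,0],1],[[0,0,0],[0,0,0],1],[[0,0,0],[0,0,0],1]]'
python3 -c "
from h import *
st();snap('wrist','w15.png')"
```

```text
time: 18.77
tcp_pos: [0.4656, 0.2204, 0.0171]
tcp_rot: [3.141, 0.002, 1.955]
force: [-1.2, 2.8, 5.5]
grip_width: 0.0301
t 18.77 tcp [ 0.17  4.79 17.09] tilt -0.11347314526837277 skew -0.1781201212353273 rollerr 0.01597535552281474 
 C [ 0.03  0.33 39.6 ] F [  0.18 -47.66  39.7 ] N [-0.12 48.33 39.51] force loc [-0.08  3.02  5.49] gw 30.143380381460386
time: 19.1
tcp_pos: [0.4651, 0.2214, 0.017]
tcp_rot: [3.142, 0.002, 1.955]
force: [-1.6, 0.3, 5.1]
grip_width: 0.0299
t 19.1 tcp [ 0.07  5.95 17.01] tilt -0.1347014529146559 skew -0.14915392823719756 rollerr 0.0006999480598035547 
 C [-0.07  1.5  39.52] F [  0.06 -46.5   39.63] N [-0.19 49.5  39.41] force loc [-1.39  0.87  5.15] gw 29.850849081798
```

View pics/w15.png

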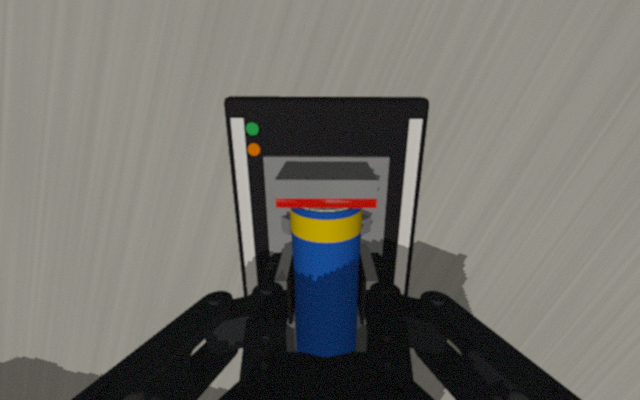

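```bash
python3 -m handwheel '[[[0,0,0],[0.0006,0,-0.0004],1],[[0,0,0],[0,0,0],1],[[0,0,0],[0,0,0],1]]'
python3 -c "
from h import *
st()"
```

```text
time: 19.4
tcp_pos: [0.4651, 0.2215, 0.0171]
tcp_rot: [-3.141, 0.003, 1.954]
force: [0.4, -2.1, -0.5]
grip_width: 0.0301
t 19.4 tcp [ 0.04  6.01 17.09] tilt -0.16170226152609823 skew -0.130692059249125 rollerr -0.014861223540222897 
 C [-0.09  1.57 39.6 ] F [  0.02 -46.43  39.74] N [-0.2  49.57 39.47] force loc [-0.39 -2.1  -0.51] gw 30.134851153628645
```

The nub has stopped against the terminal at local y ≈ 49.5, and the force has reversed to -2 N. The cell is resting on the rests, so I'll release now.

```bash
python3 -m handwheel '[[[0,0,0],[0,0,0],0.25],[[0,0,0],[0,0,0],0.1],[[0,0,0],[0,0,0],0],[[0,0,0],[0,0,0],-0.1],[[0,0,0],[0,0,0],-0.15],[[0,0,0],[0,0,0],-0.15]]'
python3 -c "
from h import *
st();snap('wrist','w16.png')"
```

```text
time: 19.9
tcp_pos: [0.4645, 0.2226, 0.0174]
tcp_rot: [-3.142, 0.002, 1.956]
force: [0.2, 0.1, 0.0]
grip_width: 0.049
t 19.9 tcp [-0.06  7.26 17.39] tilt -0.09136698091766954 skew -0.1921817261319723 rollerr -0.000492808416284378 
 C [-0.2  2.8 39.9] F [ -0.04 -45.2   39.97] N [-0.36 50.8  39.82] force loc [0.18 0.   0.04] gw 48.97183033202896
```

View pics/w16.png

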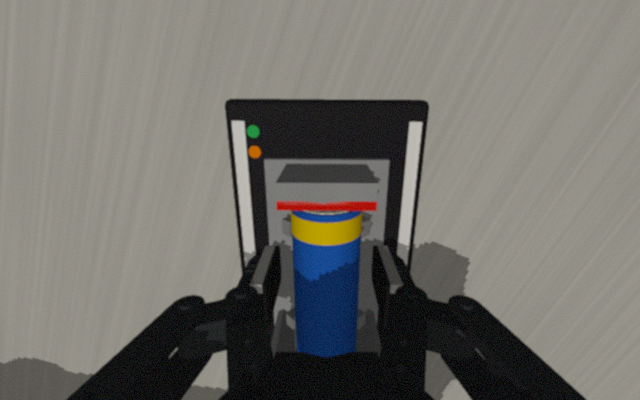

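Released, with the nub still under the lip. Now a straight retreat upward, then a check.

```bash
python3 -m handwheel '[[[0,0,0],[0,0,-0.01],-0.15],[[0,0,0],[0,0,-0.02],-0.15],[[0,0,0],[0,0,-0.035],-0.15],[[0,0,0],[0,0,-0.04],-0.15],[[0,0,0],[-0.02,0,-0.035],-0.15],[[0,0,0],[-0.03,0,-0.02],-0.15],[[0,0,0],[0,0,0],-0.15],[[0,0,0],[0,0,0],-0.15]]'
python3 -m handwheel '[[[0,0,0],[0,0,0],-0.15],[[0,0,0],[0,0,0],-0.15]]'
python3 -c "
from h import *
st();snap('wrist','w17.png');snap('scene','s17.png');snap('top','t17.png')
a=load('w17.png')[1]['pixels'][:,:,::-1];b=cv2.imread('pics/s17.png')[130:220,320:430]
cv2.imwrite('pics/c17.png',np.hstack([cv2.resize(a[60:300,220:440],(400,436)),cv2.resize(b,(400,436),interpolation=cv2.INTER_CUBIC)]))"
```

```text
time: 20.62
tcp_pos: [0.4848, 0.1745, 0.1796]
tcp_rot: [3.138, 0.003, 1.951]
force: [-0.5, 0.6, -0.3]
grip_width: 0.0491
time: 20.78
tcp_pos: [0.4821, 0.177, 0.1769]
tcp_rot: [-3.14, 0.001, 1.957]
force: [0.5, 0.1, -0.4]
grip_width: 0.0493
t 20.78 tcp [ -0.72 -41.65 176.9 ] tilt -0.0715818931281254 skew -0.26715298213373484 rollerr -0.09345260963768973 
 C [ -0.82 -46.12 199.4 ] F [ -0.59 -94.12 199.46] N [ -1.04   1.88 199.34] force loc [ 0.51 -0.04 -0.37] gw 49.33078609427327
```

View pics/c17.png

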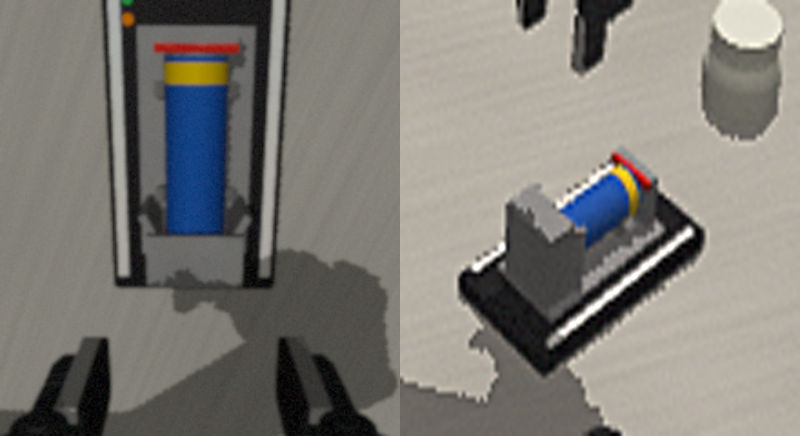

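View pics/w17.png

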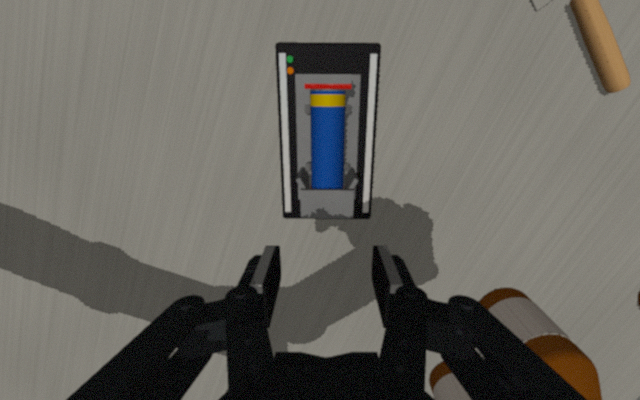

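View pics/s17.png

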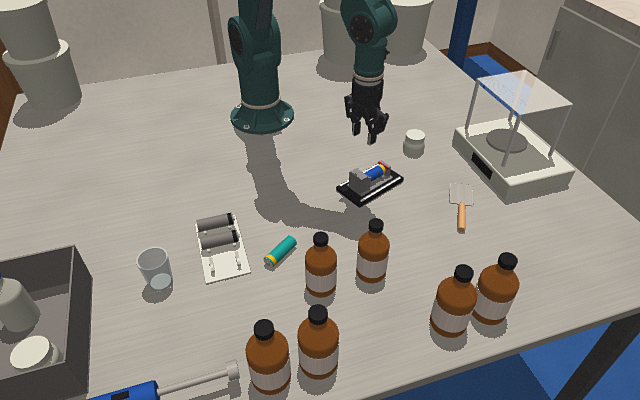

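Run:
```python
from h import *
W=load('w17.png');d=W[1];S=load('s17.png');A=load('scene0.png')
m=mask(d,(295,360,80,195),(105,80,20),(125,255,255));y=mask(d,(295,360,80,130),(18,100,40),(38,255,255));k=m|y
loc=lambda p:np.array([(p[:2]-O0)@XD,(p[:2]-O0)@YD,p[2]])*1000
ys,xs=np.nonzero(k);print('rows',ys.min(),ys.max(),'shoulder top edge',loc(onz(*W,328,ys.min()-.5,.056)))
for r in(105,125,150,175):
    c=np.nonzero(k[r])[0];p=onz(*W,c.min()-.5,r,.04);q=onz(*W,c.max()+.5,r,.04);print(r,loc((p+q)/2),np.linalg.norm(p-q)*1000)
# yellow band: tri wrist+scene
yw=np.argwhere(y).mean(0)[::-1];ysn=np.argwhere(mask(S[1],(360,405,155,200),(18,100,60),(38,255,255))).mean(0)[::-1]
x,r=tri([ray(*W,*yw),ray(*S,*ysn)]);print('yellow',yw,ysn,loc(x),r)
# bystanders: changed pixels in scene away from arm/dock
df=np.abs(A[1]['pixels'].astype(int)-S[1]['pixels']).max(2)>60
for n,b in(('greys',(195,240,205,248)),('turq',(262,300,232,268)),('beaker',(135,175,245,300)),('bottles',(300,395,215,300)),('spat',(445,480,180,232)),('jar',(402,428,128,156)),('dockbase',(335,350,180,205))): print(n,df[b[2]:b[3],b[0]:b[1]].sum())
```

```text
rows 90 193 shoulder top edge [ 0.19157475 46.0408692  56.        ]
105 [-0.54144132 32.97222241 40.        ] 31.98675037636236
125 [ 0.04510664 15.13449659 40.        ] 31.74010024706208
150 [-0.26450422 -8.27611531 40.        ] 31.656696919422327
175 [ -0.09852917 -33.01239349  40.        ] 32.55489193139073
yellow [327.25252525  99.93686869] [382.40625 168.53125] [ 2.20799967 39.62873065 45.84268619] [np.float64(0.0033564066859313258), np.float64(0.003356406685931417)]
greys 0
turq 0
beaker 0
bottles 1259
spat 0
jar 0
dockbase 44
```

```bash
python3 - <<'E'
from h import *
S=load('s17.png');A=load('scene0.png')
df=(np.abs(A[1]['pixels'].astype(int)-S[1]['pixels']).max(2)>60)[215:300,300:395]
print(np.argwhere(df).min(0)+[215,300],np.argwhere(df).max(0)+[215,300])
for X in(A,S):
    for b in((300,340,232,300),(352,392,218,295)):
        for k in(mask(X[1],b,(5,120,40),(14,255,255)),mask(X[1],b,(0,0,0),(180,255,35))): p=np.argwhere(k);print(p.mean(0).round(2),len(p),end=' ')
    print()
E
python3 -m handwheel '[[[0,0,0],[0,0,0],-0.15],[[0,0,0],[0,0,0],-0.15]]'
```

```text
[215 300] [240 375]
[264.33 320.18] 832 [240.15 320.39] 103 [250.58 372.84] 805 [226.22 375.68] 99 
[264.13 320.39] 823 [240.13 320.31] 95 [250.28 372.78] 803 [226.42 375.63] 89 
time: 21.1
tcp_pos: [0.4828, 0.1769, 0.1769]
tcp_rot: [-3.14, 0.002, 1.957]
force: [0.6, -0.1, -0.4]
grip_width: 0.0493
```

The bottles haven't moved: the changed pixels are the arm's shadow. Handing in.

```bash
python3 -c "
from h import *
print(ticket.job_done())"
```

```text
the job is handed in; nothing more can be done
None
```

The blue cell is in the dock, and I handed the job in at about 21 s. I took it from the rack, entered flat end first at 27° under the hood, and pushed the plate about 12 mm back. I then tipped the nub behind the lip, eased the cell forward until it met the terminal, released and retreated.

**Forces:** the highest wrist force I read at the dock was about 9.5 N, a sample taken between moves. I have no direct reading of cell-to-dock force.

**Seating:**
- The last wrist picture puts the cell's shoulder at 46.0 mm in the dock's y, so the nub tip is at about 50 mm. That is about 3.5 mm past the lip's edge, at 46 to 47 mm.
- The cell shows a steady width of about 32 mm along its length, so it lies level.

**Bystanders:** comparing the scene pictures before and after, the grey cells, turquoise look-alike, beaker, jar, spatula and the two amber bottles nearest the rack and dock had not moved. The changed pixels around those bottles were the arm's shadow.

**What disagreed:**
- **Fingertips:** they stood about 10 mm behind the stated tool point, not 19 mm ahead of it. My first close therefore pinched the top of the cell at 80 N, with about 6 N read at the wrist. I reopened and gripped lower.
- **Heights:** two-view heights at the dock were off by 3 to 5 mm (hood 77 mm against 72, lip 45 to 51 mm against 48 to 54).
- **Yellow band:** a last two-view fix of it gave 46 mm with a 3 mm residual, against 40 mm expected. I relied on the width check instead.

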